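Set up the glaze-pouring station

TASK

Get the drip trough ready for pouring glaze. First lift the work lamp by its handle down from the kiln-shelf stand and stand it on the bench close beside the trough's left-hand end, lens shining along the drip bars, then switch it on at its red rocker. Then set every tumbler waiting on the ware board gently across the two drip bars, upside down as it is, centred over the pair and with a clear gap to its neighbours, and leave everything else where it is.

Things in the scene. Friction and masses are not known exactly. Their poses are not given: they have to be found in the camera images.
- lamp: squat yellow battery lamp, 0.75 kg, 168 mm long (x from -75 to 93), 100 wide. Origin on its underside. Lens on the -x face, shining along -x. Front 78 mm high, rear deck (x over 15) 62. Rigid black handle: bar along x, 18 wide, 16 tall, axis 122 mm up, centred at x = -13 above the centre of mass; 14 mm posts at x = -51 and 25; 36 mm free below the bar. Starts on the stand
- rocker (a joint): red rocker switch on the lamp's rear deck, rad: 0 = off (white-dotted end up), 0.4 = on (dotted end down); stays where left. Paddle 38 mm long (lamp y), 22 wide, pivot at lamp x = 72, y = 0, z = 73 mm, top face 5 mm above the pivot. Push the dotted (+y) end down about 7 mm with 2 to 4 N
- rocker_on_end (a point): top of the outer +y (white-dotted) end of the rocker paddle, 18 mm from its pivot; moves with it
- trough: fixed galvanised drip trough 130 mm (x) by 460 (y), walls 45 mm high. Two wooden drip bars along y lie on its end walls: each 8 mm wide, 500 long (20 past either end), centre lines at x = -22 and +22 mm, flat tops 59 mm above the bench. Origin: centre of the underside, z up
- bars_mid (a point): midway between the bars at the middle of their length, at the height of their tops
- trough_end (a point): foot of the trough's left-hand (+y) end wall, middle of its outer face, on the bench; this is the end nearer the kiln-shelf stand
- ware_board: fixed pale wooden ware board 105 mm (x) by 480 mm (y) by 12 mm thick on which the tumblers wait in a row along y, about 94 mm apart, in any order. Origin: centre of the underside
- stand: fixed low stand on the left: a buff kiln-shelf slab 170 mm (x) by 150 mm (y) on three props, top 90 mm above the bench. Origin: centre of its foot on the bench
- tumbler1: buff bisque-fired clay tumbler, upside down: rim down (72 mm across), foot up (59 mm), straight tapering wall 4 mm thick, 88 mm tall plus a 3 mm foot ring; about 160 g. Origin: centre of its rim circle (its underside now); z towards the foot. A good height to grip is 60 mm above the rim (63 mm across). May be absent
- tumbler2: buff bisque-fired clay tumbler, upside down: rim down (72 mm across), foot up (59 mm), straight tapering wall 4 mm thick, 88 mm tall plus a 3 mm foot ring; about 160 g. Origin: centre of its rim circle (its underside now); z towards the foot. A good height to grip is 60 mm above the rim (63 mm across). May be absent
- tumbler3: buff bisque-fired clay tumbler, upside down: rim down (72 mm across), foot up (59 mm), straight tapering wall 4 mm thick, 88 mm tall plus a 3 mm foot ring; about 160 g. Origin: centre of its rim circle (its underside now); z towards the foot. A good height to grip is 60 mm above the rim (63 mm across). May be absent
- tumbler4: buff bisque-fired clay tumbler, upside down: rim down (72 mm across), foot up (59 mm), straight tapering wall 4 mm thick, 66 mm tall plus a 3 mm foot ring; about 120 g. Origin: centre of its rim circle (its underside now); z towards the foot. A good height to grip is 40 mm above the rim (63 mm across). May be absent
- tumbler5: buff bisque-fired clay tumbler, upside down: rim down (72 mm across), foot up (59 mm), straight tapering wall 4 mm thick, 66 mm tall plus a 3 mm foot ring; about 120 g. Origin: centre of its rim circle (its underside now); z towards the foot. A good height to grip is 40 mm above the rim (63 mm across). May be absent
- vase: bystander: glossy cobalt vase, 178 mm tall, 96 mm across; origin under its centre
- mug: bystander: speckled oatmeal mug, 90 mm tall, 80 mm across, handle at +y; origin under its centre
- hole_cutter: bystander: brass hole cutter with wooden grip lying along its x, 120 mm long, 18 mm thick
- pin_tool: bystander: chunky wooden pin tool lying along its x, 150 mm long, 22 mm thick
- paddle_head: bystander: stainless mixing paddle head lying along its x, 150 mm long, 68 mm across
- glaze_jar: bystander: grey glaze jar with white lid, 66 mm across, 85 mm tall
- rib: bystander: round dark wooden rib, a disc 76 mm across and 6 mm thick

How it is judged:
On the way, in this order (a step that is already met when the one before it is completed fails the run):
1. the lamp stands upright and released on the bench close beside the trough's left-hand end, lens towards the bars (height (world z) of lamp below 0.006 m and angle between lamp's own z axis and vertical below 0.06 rad and linear speed of lamp below 0.02 m/s and horizontal distance between lamp and trough_end below 0.2 m and y of lamp in the frame of trough above 0.28 m and x of bars_mid in the frame of lamp below -0.2 m and y of bars_mid in the frame of lamp between -0.15 and 0.15 m and contact force between the fingers and lamp below 0.1 N), for 0.2 s.
2. the lamp, standing on the bench, is switched on (value of joint rocker above 0.3 rad and height (world z) of lamp below 0.008 m), for 0.2 s.
3. every tumbler rests upside down across both drip bars, centred and clear of its neighbours (z of tumbler1 in the frame of trough between 0.055 and 0.064 m and x of tumbler1 in the frame of trough between -0.012 and 0.012 m and y of tumbler1 in the frame of trough between -0.225 and 0.225 m and angle between each of tumbler1, tumbler2, tumbler3, tumbler4, tumbler5's own z axis and vertical below 0.08 rad and linear speed of each of tumbler1, tumbler2, tumbler3, tumbler4, tumbler5 below 0.02 m/s and z of tumbler2 in the frame of trough between 0.055 and 0.064 m and x of tumbler2 in the frame of trough between -0.012 and 0.012 m and y of tumbler2 in the frame of trough between -0.225 and 0.225 m and z of tumbler3 in the frame of trough between 0.055 and 0.064 m and x of tumbler3 in the frame of trough between -0.012 and 0.012 m and y of tumbler3 in the frame of trough between -0.225 and 0.225 m and z of tumbler4 in the frame of trough between 0.055 and 0.064 m and x of tumbler4 in the frame of trough between -0.012 and 0.012 m and y of tumbler4 in the frame of trough between -0.225 and 0.225 m and z of tumbler5 in the frame of trough between 0.055 and 0.064 m and x of tumbler5 in the frame of trough between -0.012 and 0.012 m and y of tumbler5 in the frame of trough between -0.225 and 0.225 m and horizontal distance between tumbler1 and tumbler2 above 0.075 m and horizontal distance between each of tumbler1, tumbler2 and tumbler3 above 0.075 m and horizontal distance between each of tumbler1, tumbler2, tumbler3 and tumbler4 above 0.075 m and horizontal distance between each of tumbler1, tumbler2, tumbler3, tumbler4 and tumbler5 above 0.075 m), for 0.2 s.
At the end, for the whole second after the job is handed in: Lamp upright on the bench within 200 mm of the trough's left end, lens towards the bars (their middle within 150 mm of its beam axis), rocker past 0.3. Each tumbler rim down on both bars, within 12 mm of their midline, tilt under 0.08 rad, at rest, centres over 75 mm apart. Bystanders left alone (all of step 3 and height (world z) of lamp below 0.006 m and angle between lamp's own z axis and vertical below 0.06 rad and linear speed of lamp below 0.02 m/s and horizontal distance between lamp and trough_end below 0.2 m and y of lamp in the frame of trough above 0.28 m and x of bars_mid in the frame of lamp below -0.2 m and y of bars_mid in the frame of lamp between -0.15 and 0.15 m and value of joint rocker above 0.3 rad); the robot touches nothing.
It fails at once if a tumbler is tipped over (angle between any of tumbler1, tumbler2, tumbler3, tumbler4, tumbler5's own z axis and vertical above 0.7 rad).
It fails at once if a tumbler is dropped (out of the fingers and moving at over 0.5 m/s, a fall of about 13 mm) ((linear speed of tumbler1 above 0.5 m/s and contact force between the fingers and tumbler1 below 0.05 N) or (linear speed of tumbler2 above 0.5 m/s and contact force between the fingers and tumbler2 below 0.05 N) or (linear speed of tumbler3 above 0.5 m/s and contact force between the fingers and tumbler3 below 0.05 N) or (linear speed of tumbler4 above 0.5 m/s and contact force between the fingers and tumbler4 below 0.05 N) or (linear speed of tumbler5 above 0.5 m/s and contact force between the fingers and tumbler5 below 0.05 N)).
It fails at once if the lamp is tipped over (angle between lamp's own z axis and vertical above 0.7 rad).
It fails at once if a bystander is moved more than 40 mm (distance of any of vase, mug, hole_cutter, pin_tool, paddle_head, glaze_jar, rib from where it was at the start of the episode above 0.04 m).
Of tumbler1, tumbler2, tumbler3, tumbler4, tumbler5 only 3 to 5 are there at a start; the rules pass over those that are not, and their reading is None.
At some moment in a run one of lamp may be knocked a few centimetres aside while the robot is not near it.
It also fails if it takes over 210 s, if anything falls off the work surface, if the arm or the gripper's body presses on something with over 40 N, if the wrist force passes 120 N, or if a joint passes its speed limit or range.

ROBOT

A 6-joint arm with a two-finger parallel gripper is mounted at the origin on the work surface. World frame = base frame: x ahead of the robot, y to its left, z up, the work surface at z = 0. Lengths are in m, angles in rad, forces in N, time in s.
With the tool pointing down it reaches from about 0.35 to 0.775 m from the base axis. Payload 5.5 kg.
Tool frame: the origin (TCP) lies between the finger pads; the fingertips stand 19 mm ahead of it and the grasp point (between the pads) is the TCP; z points along the fingers, y is the line along which they close (so a half turn about z gives the same grasp; the last joint's range is limited). The gripper opens to 85 mm and grips with 20 to 120 N. Pads are 22 mm wide; open, the fingers measure 114 mm over their backs; the gripper's body (76 mm by 85 mm) begins 54 mm behind the grasp point. The pads swing forward as they close: fully open they stand 13 mm farther back than shut.
Start: joints at [-1.261, 0.313, 0.046, 1.304, 0, 1.431], TCP at [0.25, -0.518, 0.219] pointing down, gripper open.
Joint ranges: [-2.76, 2.76], [-0.86, 1.69], [-1.03, 1.26], [-2.2, 2.34], [-1.47, 1.5], [-3.14, 3.14]. Speed limits (rad/s): [2.57, 2.57, 3.14, 3.14, 3.14, 3.14].

INTERFACE

Orientations are given as a unit quaternion [w, x, y, z].
In Python, from workcell import env gives the robot as it stands.
- The arm moves only by the shell command python3 -m pendant 'ROWS' [FORCE]. ROWS is JSON, a list of rows, each an object with "travel": the shift along the tool's x, y, z scaled (see below), a list of three; "rot": the turn, a rotation vector about the tool's x, y, z scaled (see below), a list of three; "fingers": the opening, from -1 (shut) to 1 (fully open). In form: [{"travel": [dx, dy, dz], "rot": [wx, wy, wz], "fingers": fingers}, ...]. A call has 1 to 10 rows; each row is the pose to reach, as a shift and turn from the pose commanded when the call began, along the tool's axes at that moment; what a row does not reach only later rows make up. The controller multiplies each number of a shift by 0.12 m and each number of a turn by 60 degrees. A row lasts 1/10 s, in which the tool goes at most 50 mm and 8.59 degrees, less where a joint would pass 70% of its speed; a pose out of reach is approached as far as the arm can. A call with a number of a shift or a turn outside -1 to 1 is refused whole. A call with a gripper value outside its range is refused whole. The fingers move at their own pace and stop on an object; FORCE is the grip in N (left out, the last holds). Time passes only in rows, so rows that repeat a pose let the fingers close. It gives the time, the measured TCP pose, the force, the opening and the grip force at its end, in the units of the state.
- env.get_state(): the state, without advancing time (a new reading comes with each control period).
- env.read_camera(name): name is "scene" or "top"; returns (picture, depth): 400x640x3 uint8, blue, green, red; 400x640 float32, m along the optical axis (not along the pixel's ray), 0 where there is no reading.
- env.camera_model(name): a dict with "fovy" (degrees; the focal length in pixels is half the picture's height over the tangent of half this angle, whatever the lens; pixels are square), "cx", "cy" (the principal point, pixels), "rvec" (rotation vector, rad) and "tvec" (3), from world to camera coordinates, as OpenCV has them. Camera axes: x right, y down, z forward; pixel columns grow to the right and rows downward; lengths in m; the calibration is good to about 2 mm. A picture is of the moment at which its call begins. camera_model takes no time and is no camera call.
- env.hand_in(): hands the job in; it is judged then, once.
Trained networks look in the newest picture that a camera, given by its name, has taken for a name from the list of things; names that differ only in an ending like _2 or _b are one class to them, and where a whole thing is asked for, a point or a joint stands for the part that bears it (a point fixed in the world has none). Each returns a list of dicts, best first, with "conf" (0 to 1); they miss things now and then, are a little off and sometimes report something else, mostly with a low value. They report only what shows in the picture. A call takes as long as a camera call.
- env.outline_of(camera, target): "mask" (400x640 bool, what is visible of it) and "xy" ([column, row] in pixels, amid what is visible of it).
The state is a dict: "clock": time; "joint_pos": joint angles; "qvel": joint speeds; "tau": joint torques, N m; "tcp_pos": TCP position; "orientation": TCP orientation; "wrist_force": force on the tool from outside, world axes, zero at the start; "ft_torque": the same for the moment, N m; "finger_gap": finger opening in m; "grip_force": force on a finger pad.
Only numpy, scipy, OpenCV 4.12 (cv2) and the standard library are available. Lean on these libraries where they do the work, as an engineer would, in place of code of your own. Each camera call takes 0.05 s, during which the arm holds its last target. There are 200 camera calls.

## Working session

There is one attempt and no reset: what is moved stays moved. The work goes in short steps, Python scripts to look and compute and a shell command to move; the robot and the scene stay as the last step left them, time stands still between calls to the robot, and variables do not carry over. Pictures are saved under pics/ and viewed, at most 14 in all, crops included, and the job is handed in when it is done.

```bash
ls; mkdir -p pics
cat > h.py <<'E'
from workcell import env
import numpy as np, cv2
from scipy.spatial.transform import Rotation as R
def cam(n):
    m=env.camera_model(n); f=200/np.tan(np.radians(m['fovy'])/2)
    return f,m['cx'],m['cy'],R.from_rotvec(np.ravel(m['rvec'])).as_matrix(),np.ravel(m['tvec'])
def world(n,d):
    f,cx,cy,Rm,t=cam(n); v,u=np.mgrid[:400,:640]
    P=np.stack([(u-cx)/f*d,(v-cy)/f*d,d],-1)
    W=(P-t)@Rm; W[d<=0]=np.nan
    return W
def pix(n,p):
    f,cx,cy,Rm,t=cam(n); c=Rm@np.asarray(p)+t
    return f*c[0]/c[2]+cx,f*c[1]/c[2]+cy
E
python3 - <<'E'
from h import *
for n in ('scene','top'):
    p,d=env.read_camera(n); cv2.imwrite(f'pics/{n}0.png',p); np.save(f'{n}_d.npy',d)
    m=env.camera_model(n); f,cx,cy,Rm,t=cam(n); print(n,m,'pos',-Rm.T@t)
print(env.get_state())
n='top';W=world(n,np.load('top_d.npy'))
for k in ['lamp','rocker','trough','ware_board','stand','tumbler1','tumbler4','vase','mug','hole_cutter','pin_tool','paddle_head','glaze_jar','rib']:
    for r in env.outline_of(n,k)[:6]:
        w=W[r['mask']]; 
        if r['conf']>.3: print(k,round(r['conf'],2),r['xy'],r['mask'].sum(),np.nanmedian(w,0).round(3),np.nanmin(w,0).round(3),np.nanmax(w,0).round(3))
E
```

```text
pics
scene {'fovy': 56.89208506060019, 'cx': 315.70970942569807, 'cy': 206.1527241908429, 'rvec': array([ 2.20233139,  1.18552927, -0.41109152]), 'tvec': array([-0.30333947, -0.31169343,  1.43392923])} pos [ 1.12036788 -0.3916744   0.91470632]
top {'fovy': 47.879196917974475, 'cx': 320.2456885282835, 'cy': 200.55512271439116, 'rvec': array([ 2.21582387, -2.16685192,  0.0937085 ]), 'tvec': array([-0.05015606,  0.56598529,  1.47144396])} pos [ 0.45983921 -0.01816201  1.5087148 ]
{'clock': 0.1, 'joint_pos': array([-1.26058260e+00,  3.13950822e-01,  4.51093344e-02,  1.30360490e+00,
        1.42914303e-05,  1.43121414e+00]), 'qvel': array([ 0.00015512, -0.00211007,  0.00190792, -0.00023131, -0.00047269,
       -0.00094299]), 'tau': array([ 1.58951771e-03, -4.81725419e+01,  2.99243367e+01,  1.27291074e-02,
       -1.90056094e-04, -8.93025387e-08]), 'tcp_pos': array([ 0.24985945, -0.51735457,  0.21769039]), 'orientation': array([-8.22636483e-04,  9.74816538e-01,  2.23006807e-01, -6.31828478e-05]), 'wrist_force': array([0.16940543, 0.17584164, 0.22527567]), 'ft_torque': array([-0.00502316,  
[... 1741 characters left out ...]
11 ]
mug 0.92 [242.6, 249.0] 610 [0.408 0.218 0.023] [ 0.361  0.174 -0.005] [0.47  0.265 0.097]
hole_cutter 0.66 [451.6, 205.7] 209 [ 0.559 -0.479  0.014] [ 0.503 -0.496 -0.006] [ 0.623 -0.471  0.027]
pin_tool 0.6 [277.2, 144.8] 158 [0.76  0.114 0.018] [0.752 0.065 0.004] [0.772 0.175 0.03 ]
paddle_head 0.76 [326.3, 146.9] 476 [ 0.742 -0.05   0.041] [ 0.698 -0.151 -0.01 ] [ 0.786 -0.006  0.077]
glaze_jar 0.94 [388.5, 155.0] 389 [ 0.718 -0.255  0.082] [ 0.692 -0.302 -0.005] [ 0.756 -0.227  0.091]
glaze_jar 0.34 [328.1, 146.0] 542 [ 0.743 -0.049  0.04 ] [ 0.696 -0.152 -0.01 ] [ 0.786 -0.002  0.077]
rib 0.96 [460.1, 252.4] 362 [ 0.4   -0.508  0.006] [ 0.363 -0.541 -0.006] [ 0.437 -0.473  0.016]
```

View pics/top0.png

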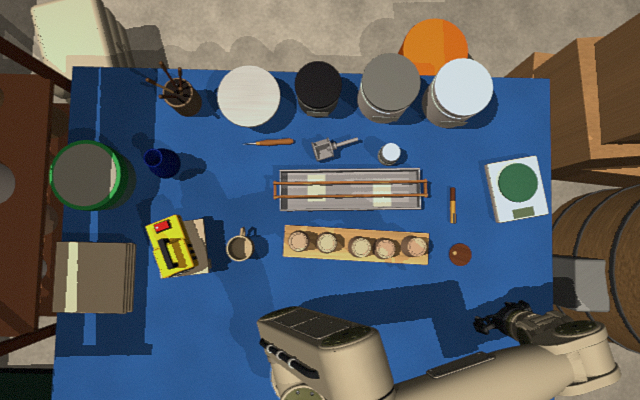

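View pics/scene0.png

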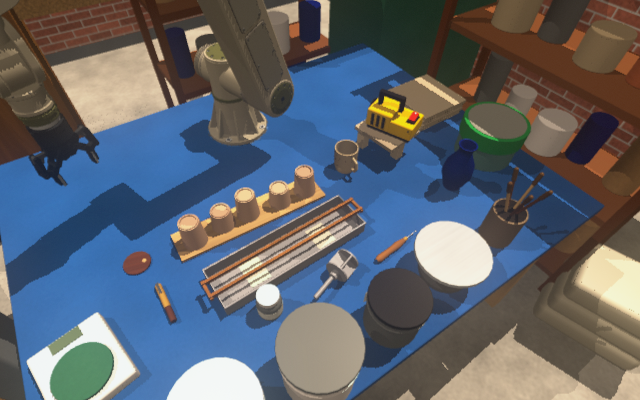

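Run:
```python
from h import *
p=cv2.imread('pics/top0.png');c=cv2.resize(p[195:295,120:260],None,fx=5,fy=5,interpolation=cv2.INTER_CUBIC);cv2.imwrite('pics/lampcrop.png',c)
W=world('top',np.load('top_d.npy'))
def rect(s,n):
    q=W[s][:,:2].astype(np.float32);r=cv2.minAreaRect(q);print(n,r,len(q),W[s][:,2].mean().round(4), cv2.boxPoints(r).round(3).tolist())
reg=(W[...,1]>.28)&(W[...,0]<.56)&(W[...,0]>.28)&(W[...,1]<.56)
z=W[...,2]
rect(reg&(z>.205)&(z<.24),'handle'); rect(reg&(z>.158)&(z<.176),'front/top'); rect(reg&(z>.145)&(z<.158),'deck'); rect(reg&(z>.08)&(z<.1),'slab')
rb=(W[...,0]>.5)&(W[...,0]<.72)&(abs(W[...,1]+.13)<.32)
rect(rb&(z>.052)&(z<.07),'bars'); rect(rb&(z>.03)&(z<.07),'trough+bars')
s=rb&(z>.054)&(z<.066);q=W[s];a=np.polyfit(q[:,1],q[:,0],1);print(a)
```

```text
handle ((0.39259639382362366, 0.40098005533218384), (0.089778833091259, 0.019424831494688988), 22.432954788208008) 239 0.2177 [[0.34700000286102295, 0.3930000066757202], [0.35499998927116394, 0.375], [0.43799999356269836, 0.4090000092983246], [0.4300000071525574, 0.4269999861717224]]
front/top ((0.40669113397598267, 0.40640705823898315), (0.16399508714675903, 0.10225185751914978), 21.67315101623535) 991 0.1666 [[0.31200000643730164, 0.42399999499320984], [0.3490000069141388, 0.32899999618530273], [0.5019999742507935, 0.3889999985694885], [0.46399998664855957, 0.48399999737739563]]
deck ((0.410508394241333, 0.4086799621582031), (0.1734454333782196, 0.10511969774961472), 23.85157012939453) 701 0.1514 [[0.3100000023841858, 0.421999990940094], [0.35199999809265137, 0.32600000500679016], [0.5109999775886536, 0.3959999978542328], [0.4690000116825104, 0.492000013589859]]
slab ((0.40355101227760315, 0.3918863832950592), (0.16967162489891052, 0.15056250989437103), 8.459266662597656) 863 0.0891 [[0.3089999854564667, 0.45399999618530273], [0.3310000002384186, 0.3050000071525574], [0.49900001287460327, 0.33000001311302185], [0.47600001096725464, 0.4790000021457672]]
bars ((0.6299995183944702, -0.13267606496810913), (0.18108290433883667, 0.5002309083938599), 1.295261263847351) 895 0.0583 [[0.5339999794960022, 0.11500000208616257], [0.5450000166893005, -0.38499999046325684], [0.7260000109672546, -0.38100001215934753], [0.7149999737739563, 0.11900000274181366]]
trough+bars ((0.630649983882904, -0.1323395073413849), (0.1853039711713791, 0.49964430928230286), 2.092221260070801) 1773 0.0512 [[0.5289999842643738, 0.11400000005960464], [0.546999990940094, -0.38499999046325684], [0.7319999933242798, -0.3790000081062317], [0.7139999866485596, 0.12099999934434891]]
[-0.05477424  0.60387002]
```

View pics/lampcrop.png

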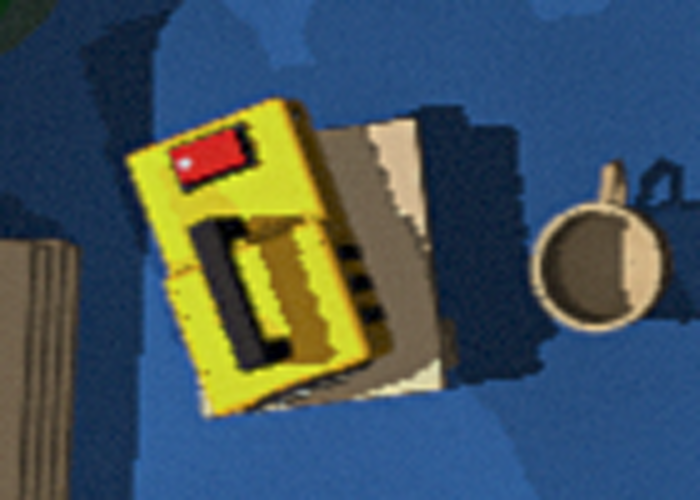

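```bash
cat >> h.py <<'E'
def plan(*wps):
    "waypoints (x,y,z,yaw deg) -> travel and rot numbers of each call, from the measured pose"
    s=env.get_state(); p=s['tcp_pos']; q=s['orientation']; M=R.from_quat(np.r_[q[1:],q[0]]).as_matrix()
    for w in wps:
        y=np.radians(w[3]); c,sn=np.cos(y),np.sin(y)
        N=np.array([[c,sn,0],[sn,-c,0],[0,0,-1]])
        t=M.T@(np.array(w[:3])-p)/.12; r=np.degrees(R.from_matrix(M.T@N).as_rotvec())/60
        print(w,'travel',t.round(3).tolist(),'rot',r.round(3).tolist(),'!!' if max(abs(t).max(),abs(r).max())>1 else '','rows',int(max(np.ceil(np.linalg.norm(t)*.12/.05),np.ceil(np.linalg.norm(r)*60/8.59)))); p=np.array(w[:3]);M=N
E
cat > meas.py <<'E'
from h import *
def tumblers(n='top'):
    p,d=env.read_camera(n);W=world(n,d);out=[]
    for r in env.outline_of(n,'tumbler1'):
        if r['conf']<.3: continue
        w=W[r['mask']];w=w[~np.isnan(w[:,0])];h=np.percentile(w[:,2],90)
        t=w[w[:,2]>h-.008][:,:2].astype(np.float32);c,rad=cv2.minEnclosingCircle(t)
        m=(t.max(0)+t.min(0))/2
        out.append((round(r['conf'],2),np.round(c,4).tolist(),m.round(4).tolist(),round(rad*1e3,1),round(h,3)))
    return sorted(out,key=lambda o:-o[1][1])
E
python3 - <<'E'
from meas import *
for t in tumblers(): print(t)
p,d=env.read_camera('top');W=world('top',d);z=W[...,2]
hsv=cv2.cvtColor(p,cv2.COLOR_BGR2HSV)
print('hsv bar',hsv[183,330],hsv[182,350],hsv[197,350],hsv[196,300])
for r0,r1 in((178,189),(191,201)):
    s=(z>.05)&(z<.068);s[:r0]=0;s[r1:]=0;s[:,:285]=0;s[:,415:]=0
    q=W[s];a=np.polyfit(q[:,1],q[:,0],1);res=q[:,0]-np.polyval(a,q[:,1]);print(a,len(q),res.std(),res.min(),res.max(),q[:,2].mean())
    s=(z>.05)&(z<.068);s[:r0]=0;s[r1:]=0;print(np.nanmin(W[s][:,1]),np.nanmax(W[s][:,1]))
plan((.37,-.44,.32,55),(.47,-.32,.35,85),(.52,-.20,.36,115),(.54,-.06,.36,145),(.53,.08,.36,175),(.5,.22,.36,202.5),(.45,.31,.34,202.5),(.393,.401,.30,202.5))
E
```

```text
(0.67, [0.4333, 0.0301], [0.4334000051021576, 0.029999999329447746], 29.5, np.float64(0.103))
(0.66, [0.4303, -0.0607], [0.4302000105381012, -0.06109999865293503], 29.6, np.float64(0.081))
(0.34, [0.6092, -0.1335], [0.6050000190734863, -0.13349999487400055], 251.1, np.float64(0.056))
(0.59, [0.4184, -0.1663], [0.4189999997615814, -0.16670000553131104], 29.7, np.float64(0.103))
(0.8, [0.4153, -0.2471], [0.4154999852180481, -0.24609999358654022], 29.7, np.float64(0.082))
(0.64, [0.4238, -0.3402], [0.4242999851703644, -0.3407000005245209], 30.1, np.float64(0.104))
hsv bar [ 13 174 129] [ 14 182 175] [14 71 79] [ 14 182 153]
[-0.03591169  0.62283238] 338 0.0025065432031499274 -0.0043094778711599835 0.00458260991836279 0.05810287142496278
-0.7399427884516787 0.5847171433545558
[-0.03651222  0.57865087] 341 0.002450476998938724 -0.004036225706739671 0.0046569110243507295 0.05829220484498598
-0.7347322010998569 0.6068637146652981
(0.37, -0.44, 0.32, 55) travel [1.183, -0.149, -0.845] rot [0.0, 0.0, -0.487] !! rows 4
(0.47, -0.32, 0.35, 85) travel [1.297, 0.109, -0.25] rot [0.0, 0.0, -0.5] !! rows 4
(0.52, -0.2, 0.36, 115) travel [1.033, 0.328, -0.083] rot [0.0, 0.0, -0.5] !! rows 4
(0.54, -0.06, 0.36, 145) travel [0.987, 0.644, 0.0] rot [0.0, 0.0, -0.5]  rows 4
(0.53, 0.08, 0.36, 175) travel [0.737, 0.908, 0.0] rot [0.0, 0.0, -0.5]  rows 4
(0.5, 0.22, 0.36, 202.5) travel [0.351, 1.14, 0.0] rot [0.0, 0.0, -0.458] !! rows 4
(0.45, 0.31, 0.34, 202.5) travel [0.098, 0.852, 0.167] rot [0.0, 0.0, 0.0]  rows 3
(0.393, 0.401, 0.3, 202.5) travel [0.149, 0.882, 0.333] rot [0.0, 0.0, 0.0]  rows 3
```

```bash
python3 -m pendant '[{"travel":[0.5,0,-0.8],"rot":[0,0,-0.15],"fingers":1},{"travel":[1,0,-0.85],"rot":[0,0,-0.3],"fingers":1},{"travel":[1,-0.1,-0.85],"rot":[0,0,-0.5],"fingers":1},{"travel":[1,-0.1,-0.85],"rot":[0,0,-0.5],"fingers":1}]' 60
python3 -m pendant '[{"travel":[0.3,0,-0.1],"rot":[0,0,-0.14],"fingers":1},{"travel":[0.6,0.1,-0.2],"rot":[0,0,-0.28],"fingers":1},{"travel":[1,0.1,-0.25],"rot":[0,0,-0.42],"fingers":1},{"travel":[1,0.1,-0.25],"rot":[0,0,-0.5],"fingers":1}]'
python3 -m pendant '[{"travel":[0.3,0.1,-0.1],"rot":[0,0,-0.14],"fingers":1},{"travel":[0.6,0.2,-0.1],"rot":[0,0,-0.28],"fingers":1},{"travel":[1,0.4,-0.1],"rot":[0,0,-0.42],"fingers":1},{"travel":[1,0.4,-0.1],"rot":[0,0,-0.5],"fingers":1}]'
python3 - <<'E'
from h import *
plan((.53,-.1,.36,145),(.53,.02,.36,175),(.51,.14,.36,202.5),(.47,.24,.34,202.5),(.42,.33,.32,202.5),(.393,.401,.30,202.5))
E
```

```text
clock: 1.35
tcp_pos: [0.3561, -0.4534, 0.3242]
orientation: [0.003, 0.882, 0.471, 0.001]
wrist_force: [-0.5, -0.6, 0.5]
finger_gap: 0.0856
grip_force: 0.0
clock: 1.75
tcp_pos: [0.4333, -0.3584, 0.3522]
orientation: [0.001, 0.729, 0.685, 0.001]
wrist_force: [-0.9, -0.8, 0.3]
finger_gap: 0.0851
grip_force: 0.0
clock: 2.15
tcp_pos: [0.4889, -0.2419, 0.3631]
orientation: [0.0, 0.527, 0.85, 0.001]
wrist_force: [0.1, -1.4, -0.9]
finger_gap: 0.0854
grip_force: 0.0
(0.53, -0.1, 0.36, 145) travel [0.907, 0.832, 0.027] rot [0.002, 0.0, -0.477]  rows 4
(0.53, 0.02, 0.36, 175) travel [0.574, 0.819, 0.0] rot [0.0, 0.0, -0.5]  rows 4
(0.51, 0.14, 0.36, 202.5) travel [0.253, 0.982, 0.0] rot [0.0, 0.0, -0.458]  rows 4
(0.47, 0.24, 0.34, 202.5) travel [-0.011, 0.897, 0.167] rot [0.0, 0.0, 0.0]  rows 3
(0.42, 0.33, 0.32, 202.5) travel [0.098, 0.852, 0.167] rot [0.0, 0.0, 0.0]  rows 3
(0.393, 0.401, 0.3, 202.5) travel [-0.019, 0.633, 0.167] rot [0.0, 0.0, 0.0]  rows 2
```

```bash
python3 -m pendant '[{"travel":[0.3,0.3,0],"rot":[0,0,-0.14],"fingers":1},{"travel":[0.6,0.55,0],"rot":[0,0,-0.28],"fingers":1},{"travel":[0.9,0.8,0],"rot":[0,0,-0.42],"fingers":1},{"travel":[0.9,0.8,0],"rot":[0,0,-0.48],"fingers":1}]'
python3 -m pendant '[{"travel":[0.2,0.3,0],"rot":[0,0,-0.14],"fingers":1},{"travel":[0.4,0.55,0],"rot":[0,0,-0.28],"fingers":1},{"travel":[0.57,0.82,0],"rot":[0,0,-0.42],"fingers":1},{"travel":[0.57,0.82,0],"rot":[0,0,-0.5],"fingers":1}]'
python3 -m pendant '[{"travel":[0.1,0.3,0],"rot":[0,0,-0.14],"fingers":1},{"travel":[0.2,0.6,0],"rot":[0,0,-0.28],"fingers":1},{"travel":[0.25,0.98,0],"rot":[0,0,-0.42],"fingers":1},{"travel":[0.25,0.98,0],"rot":[0,0,-0.46],"fingers":1},{"travel":[0.25,0.98,0],"rot":[0,0,-0.46],"fingers":1},{"travel":[0.25,0.98,0],"rot":[0,0,-0.46],"fingers":1}]'
cat >> meas.py <<'E'
def rects(layers,c,rad=.16,png=None):
    p,d=env.read_camera('top');W=world('top',d);z=W[...,2]
    if png: cv2.imwrite(png,p)
    reg=np.hypot(W[...,0]-c[0],W[...,1]-c[1])<rad
    for n,a,b in layers:
        s=(reg&(z>a)&(z<b)).astype(np.uint8);k,l,st,_=cv2.connectedComponentsWithStats(s)
        if k<2: print(n,'none');continue
        s=l==1+st[1:,4].argmax();r=cv2.minAreaRect(W[s][:,:2].astype(np.float32));print(n,np.round(r[0],4),np.round(r[1],4),round(r[2],1),s.sum(),W[s][:,2].mean().round(4))
E
python3 - <<'E'
from meas import *
rects([('handle',.205,.24),('body',.145,.18)],(.4,.4),png='pics/a.png')
plan((.47,.24,.34,202.5),(.42,.33,.32,202.5),(.393,.401,.30,202.5))
E
```

```text
clock: 2.55
tcp_pos: [0.5272, -0.1021, 0.3629]
orientation: [0.0, 0.299, 0.954, 0.001]
wrist_force: [0.3, -1.3, 0.0]
finger_gap: 0.0854
grip_force: 0.0
clock: 2.95
tcp_pos: [0.5275, 0.0165, 0.3628]
orientation: [0.0, 0.042, 0.999, 0.001]
wrist_force: [0.8, -1.0, 0.5]
finger_gap: 0.0855
grip_force: 0.0
clock: 3.55
tcp_pos: [0.5091, 0.1323, 0.3625]
orientation: [-0.0, -0.192, 0.981, -0.0]
wrist_force: [0.8, -0.4, -0.9]
finger_gap: 0.0852
grip_force: 0.0
handle [0.3923 0.4011] [0.0898 0.0196] 22.4 239 0.2175
body [0.4097 0.4098] [0.1741 0.1038] 22.7 1601 0.1606
(0.47, 0.24, 0.34, 202.5) travel [-0.036, 0.957, 0.187] rot [-0.0, -0.0, -0.007]  rows 3
(0.42, 0.33, 0.32, 202.5) travel [0.098, 0.852, 0.167] rot [0.0, 0.0, 0.0]  rows 3
(0.393, 0.401, 0.3, 202.5) travel [-0.019, 0.633, 0.167] rot [0.0, 0.0, 0.0]  rows 2
```

View pics/a.png

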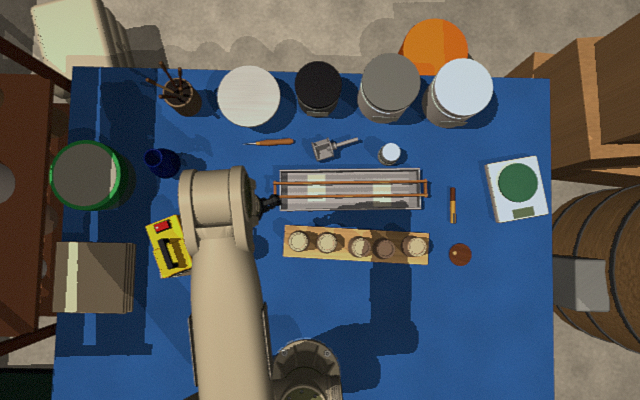

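The lamp is unmoved at about (168, 247); the arm stands between it and the trough. Going over the handle.

```bash
python3 -m pendant '[{"travel":[0,0.35,0.06],"rot":[0,0,0],"fingers":1},{"travel":[-0.02,0.7,0.12],"rot":[0,0,0],"fingers":1},{"travel":[-0.04,0.96,0.19],"rot":[0,0,0],"fingers":1}]'
python3 -m pendant '[{"travel":[0.03,0.3,0.06],"rot":[0,0,0],"fingers":1},{"travel":[0.06,0.6,0.12],"rot":[0,0,0],"fingers":1},{"travel":[0.1,0.85,0.16],"rot":[0,0,0],"fingers":1}]'
python3 -m pendant '[{"travel":[0,0.3,0.06],"rot":[0,0,0],"fingers":1},{"travel":[-0.02,0.63,0.16],"rot":[0,0,0],"fingers":1},{"travel":[-0.02,0.63,0.16],"rot":[0,0,0],"fingers":1},{"travel":[-0.02,0.63,0.16],"rot":[0,0,0],"fingers":1}]'
python3 - <<'E'
from h import *
plan((.3925,.401,.214,202.5))
E
```

```text
clock: 3.9
tcp_pos: [0.4699, 0.2413, 0.3397]
orientation: [0.0, -0.191, 0.982, 0.0]
wrist_force: [0.7, 0.9, -0.1]
finger_gap: 0.0855
grip_force: 0.0
clock: 4.2
tcp_pos: [0.4202, 0.3312, 0.3198]
orientation: [-0.0, -0.191, 0.982, -0.0]
wrist_force: [0.9, -0.3, 0.4]
finger_gap: 0.0853
grip_force: 0.0
clock: 4.6
tcp_pos: [0.3942, 0.4014, 0.3007]
orientation: [-0.0, -0.192, 0.981, -0.001]
wrist_force: [0.3, -0.7, 0.5]
finger_gap: 0.0856
grip_force: 0.0
(0.3925, 0.401, 0.214, 202.5) travel [0.014, 0.003, 0.723] rot [-0.001, -0.001, -0.006]  rows 2
```

```bash
python3 -m pendant '[{"travel":[0.01,0,0.25],"rot":[0,0,0],"fingers":1},{"travel":[0.01,0,0.5],"rot":[0,0,0],"fingers":1},{"travel":[0.01,0,0.72],"rot":[0,0,0],"fingers":1},{"travel":[0.01,0,0.72],"rot":[0,0,0],"fingers":1},{"travel":[0.01,0,0.72],"rot":[0,0,0],"fingers":1}]'
python3 -m pendant '[{"travel":[0,0,0],"rot":[0,0,0],"fingers":-1},{"travel":[0,0,0],"rot":[0,0,0],"fingers":-1},{"travel":[0,0,0],"rot":[0,0,0],"fingers":-1},{"travel":[0,0,0],"rot":[0,0,0],"fingers":-1},{"travel":[0,0,0],"rot":[0,0,0],"fingers":-1},{"travel":[0,0,0],"rot":[0,0,0],"fingers":-1},{"travel":[0,0,0],"rot":[0,0,0],"fingers":-1},{"travel":[0,0,0],"rot":[0,0,0],"fingers":-1},{"travel":[0,0,0],"rot":[0,0,0],"fingers":-1},{"travel":[0,0,0],"rot":[0,0,0],"fingers":-1}]' 80
```

```text
clock: 5.1
tcp_pos: [0.3939, 0.4001, 0.2157]
orientation: [0.0, -0.191, 0.982, -0.0]
wrist_force: [0.2, -0.0, 0.9]
finger_gap: 0.0858
grip_force: 0.0
clock: 6.1
tcp_pos: [0.393, 0.4013, 0.2148]
orientation: [-0.0, -0.192, 0.981, -0.0]
wrist_force: [0.6, -0.0, -0.1]
finger_gap: -0.0001
grip_force: 0.0
```

Run:
```python
from h import *
p,d=env.read_camera('scene');cv2.imwrite('pics/b.png',cv2.resize(p[50:200,300:500],None,fx=4,fy=4,interpolation=cv2.INTER_CUBIC));cv2.imwrite('pics/bfull.png',p)
```

```text
(no output)
```

View pics/b.png

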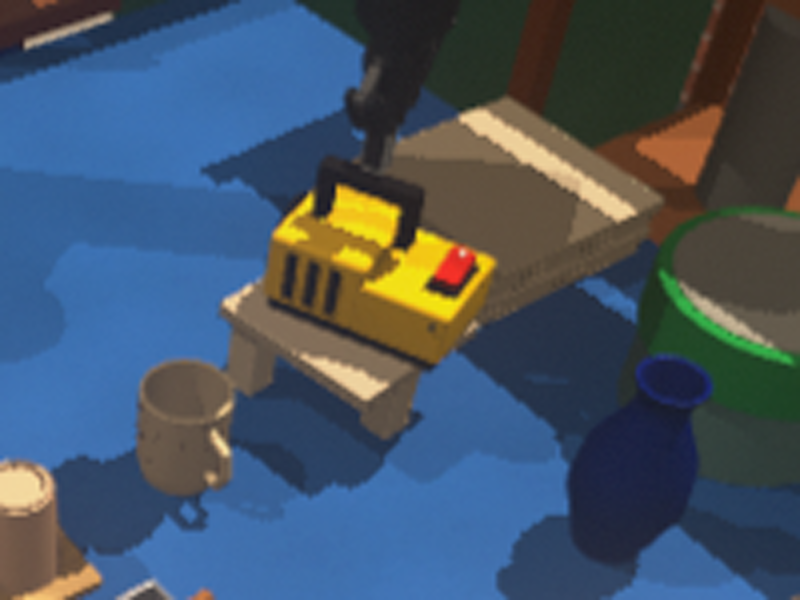

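The lamp was knocked a few centimetres aside: the shut fingers (crop pixel 378,165) are just behind the handle bar. I'll rise and remeasure.

```bash
python3 -m pendant '[{"travel":[0,0,-0.3],"rot":[0,0,0],"fingers":-1},{"travel":[0,0,-0.6],"rot":[0,0,0],"fingers":-1},{"travel":[0,0,-0.9],"rot":[0,0,0],"fingers":1},{"travel":[0,0,-0.9],"rot":[0,0,0],"fingers":1},{"travel":[0,0,-0.9],"rot":[0,0,0],"fingers":1},{"travel":[0,0,-0.9],"rot":[0,0,0],"fingers":1},{"travel":[0,0,-0.9],"rot":[0,0,0],"fingers":1},{"travel":[0,0,-0.9],"rot":[0,0,0],"fingers":1}]'
sed -i "s/def rects(layers,c,rad=.16,png=None):/def rects(layers,c,rad=.16,png=None,cam='top'):/; s/read_camera('top');W=world('top',d);z/read_camera(cam);W=world(cam,d);z/" meas.py
python3 - <<'E'
from meas import *
for c in('scene','top'): print(c);rects([('handle',.209,.24),('handle2',.214,.226),('body',.145,.175),('slab',.08,.1)],(.4,.39),cam=c,png=f'pics/c{c}.png')
E
```

```text
clock: 6.95
tcp_pos: [0.3926, 0.401, 0.3216]
orientation: [-0.001, -0.192, 0.981, -0.001]
wrist_force: [0.1, -0.1, 0.9]
finger_gap: 0.0849
grip_force: 0.0
scene
handle [0.3939 0.3993] [0.0904 0.0236] 23.0 160 0.217
handle2 [0.3942 0.3994] [0.0898 0.0236] 23.0 121 0.2189
body [0.4123 0.407 ] [0.1715 0.1044] 23.6 1024 0.1599
slab [0.4187 0.3488] [0.1854 0.0704] 11.5 622 0.0898
top
handle [0.3724 0.3922] [0.0456 0.0187] 24.0 116 0.218
handle2 [0.3725 0.3922] [0.0456 0.0185] 24.5 103 0.2188
body [0.4106 0.4072] [0.1739 0.1035] 22.9 1583 0.1601
slab [0.4068 0.3702] [0.1697 0.106 ] 8.0 850 0.0891
```

Run:
```python
from h import *
a=cv2.imread('pics/bfull.png');b=cv2.imread('pics/cscene.png')
def crop(im,z,pts):
    c=cv2.resize(im[60:160,340:440],None,fx=4,fy=4,interpolation=cv2.INTER_CUBIC)
    for p in pts:
        u,v=pix('scene',p);cv2.circle(c,(int((u-340)*4),int((v-60)*4)),3,(0,0,255),-1)
    return c
A=crop(a,0,[(.393,.4013,.2148),(.393,.4013,.196)]);B=crop(b,0,[(.3926,.401,.3216),(.3926,.401,.303),(.394,.3995,.212)])
cv2.imwrite('pics/d.png',np.hstack([A,B]))
p,d=env.read_camera('scene');W=world('scene',d);s=(np.hypot(W[...,0]-.393,W[...,1]-.401)<.09)&(W[...,2]>.26)&(W[...,2]<.33);w=W[s]
print(s.sum(),w.min(0),w.max(0),w.mean(0))
```

```text
Traceback (most recent call last):
ValueError: zero-size array to reduction operation minimum which has no identity
```

View pics/d.png

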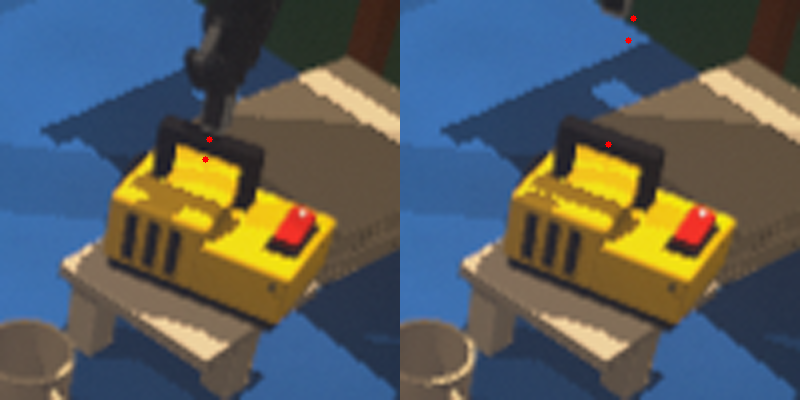

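Run:
```python
from h import *
for n in('scene','top'):
    p,d=env.read_camera(n);W=world(n,d)
    s=(np.hypot(W[...,0]-.393,W[...,1]-.401)<.1)&(W[...,2]>.24)&(W[...,2]<.45);w=W[s]
    print(n,len(w))
    for a in np.arange(.25,.45,.01):
        q=w[(w[:,2]>=a)&(w[:,2]<a+.01)]
        if len(q):print(round(a,2),len(q),q.min(0).round(3),q.max(0).round(3))
b=cv2.imread('pics/cscene.png')
cv2.imwrite('pics/e.png',cv2.resize(b[0:130,330:460],None,fx=4,fy=4))
print(env.get_state()['joint_pos'])
```

```text
scene 683
0.34 5 [0.375 0.352 0.348] [0.418 0.443 0.35 ]
0.35 44 [0.367 0.346 0.35 ] [0.423 0.449 0.36 ]
0.36 52 [0.369 0.344 0.36 ] [0.424 0.447 0.37 ]
0.37 51 [0.369 0.344 0.37 ] [0.424 0.449 0.38 ]
0.38 41 [0.374 0.344 0.38 ] [0.426 0.451 0.39 ]
0.39 50 [0.377 0.326 0.39 ] [0.432 0.472 0.4  ]
0.4 77 [0.377 0.328 0.4  ] [0.434 0.474 0.41 ]
0.41 73 [0.378 0.326 0.41 ] [0.434 0.467 0.42 ]
0.42 87 [0.375 0.327 0.42 ] [0.433 0.468 0.43 ]
0.43 99 [0.38 0.33 0.43] [0.433 0.465 0.44 ]
0.44 104 [0.383 0.332 0.44 ] [0.433 0.423 0.45 ]
top 260
0.34 1 [0.403 0.352 0.348] [0.403 0.352 0.348]
0.35 1 [0.403 0.352 0.357] [0.403 0.352 0.357]
0.36 2 [0.401 0.35  0.363] [0.404 0.355 0.369]
0.39 13 [0.4   0.329 0.392] [0.427 0.354 0.4  ]
0.4 32 [0.4   0.329 0.4  ] [0.432 0.359 0.41 ]
0.41 62 [0.391 0.33  0.41 ] [0.433 0.375 0.42 ]
0.42 39 [0.387 0.331 0.42 ] [0.43  0.378 0.43 ]
0.43 36 [0.385 0.332 0.43 ] [0.43  0.385 0.44 ]
0.44 74 [0.395 0.333 0.44 ] [0.431 0.37  0.45 ]
[ 6.53102368e-01  2.84153625e-01  2.58738615e-01  1.54589169e+00
 -6.39402675e-05  2.66107835e-01]
```

View pics/e.png

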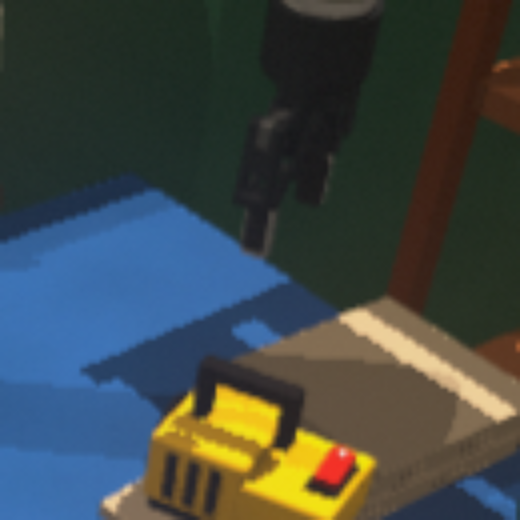

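Fingertips really hang at z ≈ 0.348 when the reading implies ≈ 0.316: the tool is about 3 cm higher than reported. I'll measure that offset with the fingers shut.

```bash
python3 -m pendant '[{"travel":[0,0,0],"rot":[0,0,0],"fingers":-1},{"travel":[0,0,0],"rot":[0,0,0],"fingers":-1},{"travel":[0,0,0],"rot":[0,0,0],"fingers":-1},{"travel":[0,0,0],"rot":[0,0,0],"fingers":-1},{"travel":[0,0,0],"rot":[0,0,0],"fingers":-1},{"travel":[0,0,0],"rot":[0,0,0],"fingers":-1},{"travel":[0,0,0],"rot":[0,0,0],"fingers":-1},{"travel":[0,0,0],"rot":[0,0,0],"fingers":-1}]'
cat >> meas.py <<'E'
def tip(n='scene'):
    c=env.get_state()['tcp_pos'];p,d=env.read_camera(n);W=world(n,d)
    s=(np.hypot(W[...,0]-c[0],W[...,1]-c[1])<.08)&(abs(W[...,2]-c[2]-.01)<.06);w=W[s];w=w[w[:,2]<np.sort(w[:,2])[3]+.02]
    print(n,len(w),'tip z-tcp z',(np.sort(w[:,2])[:5]-c[2]).round(4),'xy mid-tcp',((w.min(0)+w.max(0))/2-c)[:2].round(4),'ext',np.ptp(w,0).round(3))
E
python3 - <<'E'
from meas import *
tip('scene');tip('scene')
E
```

```text
clock: 8.0
tcp_pos: [0.393, 0.4014, 0.3228]
orientation: [0.0, -0.192, 0.981, -0.0]
wrist_force: [0.1, -1.1, -0.5]
finger_gap: -0.0
grip_force: 0.0
scene 49 tip z-tcp z [0.0123 0.0128 0.0132 0.0132 0.0139] xy mid-tcp [ 0.0043 -0.0045] ext [0.024 0.026 0.021]
scene 53 tip z-tcp z [0.0121 0.0135 0.0139 0.0145 0.0145] xy mid-tcp [ 0.0043 -0.0049] ext [0.022 0.026 0.022]
```

```bash
sed -i "s/p=s\['tcp_pos'\]; q/p=s['tcp_pos']+[0,0,.0305]; q/" h.py
python3 -m pendant '[{"travel":[0,0,0],"rot":[0,0,0],"fingers":1},{"travel":[0,0,0],"rot":[0,0,0],"fingers":1},{"travel":[0,0,0],"rot":[0,0,0],"fingers":1},{"travel":[0,0,0.2],"rot":[0,0,0],"fingers":1},{"travel":[0,0,0.4],"rot":[0,0,0],"fingers":1},{"travel":[0,0,0.6],"rot":[0,0,0],"fingers":1},{"travel":[0,0,0.75],"rot":[0,0,0],"fingers":1},{"travel":[0,0,0.75],"rot":[0,0,0],"fingers":1},{"travel":[0,0,0.75],"rot":[0,0,0],"fingers":1}]'
python3 - <<'E'
from meas import *
rects([('handle',.209,.226)],(.4,.39),cam='scene')
plan((.393,.4003,.212,202.5))
E
```

```text
clock: 9.0
tcp_pos: [0.3929, 0.4013, 0.2331]
orientation: [-0.0, -0.192, 0.981, -0.0]
wrist_force: [0.3, 0.2, -0.5]
finger_gap: 0.0855
grip_force: 0.0
handle [0.3931 0.3998] [0.0906 0.0237] 23.6 156 0.2171
(0.393, 0.4003, 0.212, 202.5) travel [0.008, -0.009, 0.437] rot [0.0, 0.001, -0.005]  rows 2
```

```bash
python3 -m pendant '[{"travel":[0.01,-0.01,0.15],"rot":[0,0,0],"fingers":1},{"travel":[0.01,-0.01,0.3],"rot":[0,0,0],"fingers":1},{"travel":[0.01,-0.01,0.43],"rot":[0,0,0],"fingers":1},{"travel":[0.01,-0.01,0.43],"rot":[0,0,0],"fingers":1},{"travel":[0.01,-0.01,0.43],"rot":[0,0,0],"fingers":1}]'
python3 -m pendant '[{"travel":[0,0,0],"rot":[0,0,0],"fingers":-1},{"travel":[0,0,0],"rot":[0,0,0],"fingers":-1},{"travel":[0,0,0],"rot":[0,0,0],"fingers":-1},{"travel":[0,0,0],"rot":[0,0,0],"fingers":-1},{"travel":[0,0,0],"rot":[0,0,0],"fingers":-1},{"travel":[0,0,0],"rot":[0,0,0],"fingers":-1},{"travel":[0,0,0],"rot":[0,0,0],"fingers":-1},{"travel":[0,0,0],"rot":[0,0,0],"fingers":-1},{"travel":[0,0,0],"rot":[0,0,0],"fingers":-1}]' 80
python3 -c "
from h import *
plan((.393,.4003,.29,202.5),(.46,.36,.30,222.5),(.52,.31,.30,247.5),(.59,.22,.27,272))"
```

```text
clock: 9.55
tcp_pos: [0.3928, 0.4002, 0.1825]
orientation: [0.001, -0.192, 0.981, 0.0]
wrist_force: [0.4, -0.0, 0.1]
finger_gap: 0.0853
grip_force: 0.0
clock: 10.45
tcp_pos: [0.3924, 0.4005, 0.1817]
orientation: [0.0, -0.192, 0.981, 0.001]
wrist_force: [-2.3, 5.0, 3.9]
finger_gap: 0.0172
grip_force: 79.7
(0.393, 0.4003, 0.29, 202.5) travel [-0.004, -0.003, -0.648] rot [0.001, 0.001, -0.005]  rows 2
(0.46, 0.36, 0.3, 222.5) travel [-0.387, -0.524, -0.083] rot [0.0, 0.0, -0.333]  rows 3
(0.52, 0.31, 0.3, 247.5) travel [-0.087, -0.645, 0.0] rot [0.0, 0.0, -0.417]  rows 3
(0.59, 0.22, 0.27, 272) travel [0.47, -0.826, 0.25] rot [0.0, 0.0, -0.408]  rows 3
```

Gripped (17 mm gap, 80 N). Lifting and carrying.

```bash
python3 -m pendant '[{"travel":[0,0,-0.1],"rot":[0,0,0],"fingers":-1},{"travel":[0,0,-0.25],"rot":[0,0,0],"fingers":-1},{"travel":[0,0,-0.45],"rot":[0,0,0],"fingers":-1},{"travel":[0,0,-0.65],"rot":[0,0,0],"fingers":-1},{"travel":[0,0,-0.65],"rot":[0,0,0],"fingers":-1}]'
python3 -m pendant '[{"travel":[-0.1,-0.13,-0.02],"rot":[0,0,-0.08],"fingers":-1},{"travel":[-0.2,-0.26,-0.04],"rot":[0,0,-0.16],"fingers":-1},{"travel":[-0.3,-0.4,-0.06],"rot":[0,0,-0.25],"fingers":-1},{"travel":[-0.39,-0.52,-0.08],"rot":[0,0,-0.33],"fingers":-1}]'
python3 -m pendant '[{"travel":[-0.02,-0.16,0],"rot":[0,0,-0.1],"fingers":-1},{"travel":[-0.04,-0.32,0],"rot":[0,0,-0.2],"fingers":-1},{"travel":[-0.06,-0.48,0],"rot":[0,0,-0.3],"fingers":-1},{"travel":[-0.09,-0.64,0],"rot":[0,0,-0.42],"fingers":-1}]'
python3 -m pendant '[{"travel":[0.1,-0.2,0.06],"rot":[0,0,-0.1],"fingers":-1},{"travel":[0.22,-0.4,0.12],"rot":[0,0,-0.2],"fingers":-1},{"travel":[0.34,-0.6,0.18],"rot":[0,0,-0.3],"fingers":-1},{"travel":[0.47,-0.82,0.25],"rot":[0,0,-0.4],"fingers":-1},{"travel":[0.47,-0.82,0.25],"rot":[0,0,-0.41],"fingers":-1},{"travel":[0.47,-0.82,0.25],"rot":[0,0,-0.41],"fingers":-1},{"travel":[0.47,-0.82,0.25],"rot":[0,0,-0.41],"fingers":-1}]'
python3 - <<'E'
from meas import *
p,d=env.read_camera('scene');cv2.imwrite('pics/f.png',p);W=world('scene',d)
s=(abs(W[...,0]-.59)<.09)&(abs(W[...,1]-.22)<.13)&(W[...,2]>.08)&(W[...,2]<.25)
hs=cv2.cvtColor(p,cv2.COLOR_BGR2HSV);yel=s&(hs[...,0]>20)&(hs[...,0]<35)&(hs[...,1]>150)
w=W[yel];print('yellow z',np.percentile(w[:,2],[0,1,50,99,100]).round(4),w.min(0),w.max(0))
plan((.593,.213,.21,272),(.593,.213,.135,272))
E
```

```text
clock: 10.95
tcp_pos: [0.3934, 0.3995, 0.2614]
orientation: [0.001, -0.192, 0.981, -0.0]
wrist_force: [0.8, 0.7, -7.3]
finger_gap: 0.0166
grip_force: 78.7
clock: 11.35
tcp_pos: [0.4591, 0.3578, 0.2662]
orientation: [-0.002, -0.36, 0.933, -0.001]
wrist_force: [-0.1, 0.8, -7.3]
finger_gap: 0.0166
grip_force: 78.7
clock: 11.75
tcp_pos: [0.5181, 0.308, 0.266]
orientation: [-0.003, -0.555, 0.832, -0.0]
wrist_force: [0.9, -0.6, -8.0]
finger_gap: 0.0166
grip_force: 78.6
clock: 12.45
tcp_pos: [0.5864, 0.2196, 0.2375]
orientation: [0.001, 0.718, -0.696, -0.001]
wrist_force: [1.1, 0.3, -6.6]
finger_gap: 0.0167
grip_force: 78.9
yellow z [0.2037 0.2046 0.2114 0.2265 0.2305] [0.54040975 0.18377027 0.20369512] [0.63616519 0.32322544 0.23050028]
(0.593, 0.213, 0.21, 272) travel [0.059, -0.053, 0.488] rot [0.002, -0.001, -0.004]  rows 2
(0.593, 0.213, 0.135, 272) travel [0.0, 0.0, 0.625] rot [0.0, 0.0, 0.0]  rows 2
```

View pics/f.png

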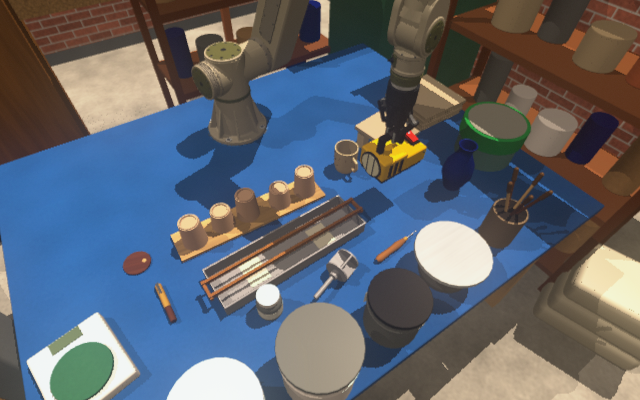

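The lamp hangs level over its place at about (395, 158), lens toward the trough, mug at (346, 155) clear. Lowering.

```bash
python3 -m pendant '[{"travel":[0.03,-0.02,0.2],"rot":[0,0,0],"fingers":-1},{"travel":[0.06,-0.05,0.4],"rot":[0,0,0],"fingers":-1},{"travel":[0.06,-0.05,0.6],"rot":[0,0,0],"fingers":-1},{"travel":[0.06,-0.05,0.8],"rot":[0,0,0],"fingers":-1},{"travel":[0.06,-0.05,1],"rot":[0,0,0],"fingers":-1},{"travel":[0.06,-0.05,1],"rot":[0,0,0],"fingers":-1},{"travel":[0.06,-0.05,1],"rot":[0,0,0],"fingers":-1}]'
python3 -m pendant '[{"travel":[0,0,0.03],"rot":[0,0,0],"fingers":-1},{"travel":[0,0,0.06],"rot":[0,0,0],"fingers":-1},{"travel":[0,0,0.09],"rot":[0,0,0],"fingers":-1},{"travel":[0,0,0.12],"rot":[0,0,0],"fingers":-1},{"travel":[0,0,0.15],"rot":[0,0,0],"fingers":-1},{"travel":[0,0,0.15],"rot":[0,0,0],"fingers":-1}]'
```

```text
clock: 13.2
tcp_pos: [0.5929, 0.2132, 0.1191]
orientation: [0.0, 0.718, -0.696, -0.0]
wrist_force: [-0.5, 0.1, -7.1]
finger_gap: 0.0169
grip_force: 79.4
clock: 13.8
tcp_pos: [0.5932, 0.2124, 0.1001]
orientation: [0.001, 0.718, -0.696, -0.0]
wrist_force: [-0.2, -0.6, -7.7]
finger_gap: 0.0166
grip_force: 79.3
```

```bash
python3 -m pendant '[{"travel":[0,0,0.02],"rot":[0,0,0],"fingers":-1},{"travel":[0,0,0.04],"rot":[0,0,0],"fingers":-1},{"travel":[0,0,0.055],"rot":[0,0,0],"fingers":-1},{"travel":[0,0,0.055],"rot":[0,0,0],"fingers":-1}]'
python3 -m pendant '[{"travel":[0,0,0.01],"rot":[0,0,0],"fingers":-1},{"travel":[0,0,0.015],"rot":[0,0,0],"fingers":-1},{"travel":[0,0,0.015],"rot":[0,0,0],"fingers":-1}]'
```

```text
clock: 14.2
tcp_pos: [0.5934, 0.2125, 0.0939]
orientation: [0.0, 0.718, -0.696, -0.0]
wrist_force: [-0.1, -0.3, -8.3]
finger_gap: 0.0162
grip_force: 79.3
clock: 14.5
tcp_pos: [0.5936, 0.2126, 0.0924]
orientation: [0.0, 0.718, -0.696, 0.0]
wrist_force: [0.8, 0.4, -7.3]
finger_gap: 0.0166
grip_force: 79.4
```

```bash
python3 -m pendant '[{"travel":[0,0,0.01],"rot":[0,0,0],"fingers":-1},{"travel":[0,0,0.015],"rot":[0,0,0],"fingers":-1},{"travel":[0,0,0.015],"rot":[0,0,0],"fingers":-1}]'
python3 -m pendant '[{"travel":[0,0,0.01],"rot":[0,0,0],"fingers":-1},{"travel":[0,0,0.015],"rot":[0,0,0],"fingers":-1},{"travel":[0,0,0.015],"rot":[0,0,0],"fingers":-1}]'
```

```text
clock: 14.8
tcp_pos: [0.5938, 0.2126, 0.0916]
orientation: [-0.0, 0.718, -0.696, 0.0]
wrist_force: [-1.9, -1.5, 0.7]
finger_gap: 0.0163
grip_force: 80.4
clock: 15.1
tcp_pos: [0.5938, 0.2126, 0.0915]
orientation: [-0.001, 0.718, -0.696, 0.001]
wrist_force: [-6.8, -2.6, 9.7]
finger_gap: 0.0168
grip_force: 81.9
```

```bash
python3 -m pendant '[{"travel":[0,0,-0.01],"rot":[0,0,0],"fingers":1},{"travel":[0,0,-0.01],"rot":[0,0,0],"fingers":1},{"travel":[0,0,-0.01],"rot":[0,0,0],"fingers":1},{"travel":[0,0,-0.01],"rot":[0,0,0],"fingers":1},{"travel":[0,0,-0.01],"rot":[0,0,0],"fingers":1},{"travel":[0,0,-0.01],"rot":[0,0,0],"fingers":1},{"travel":[0,0,-0.01],"rot":[0,0,0],"fingers":1},{"travel":[0,0,-0.01],"rot":[0,0,0],"fingers":1}]'
python3 -m pendant '[{"travel":[0,0,-0.2],"rot":[0,0,0],"fingers":1},{"travel":[0,0,-0.5],"rot":[0,0,0],"fingers":1},{"travel":[0,0,-0.8],"rot":[0,0,0],"fingers":1},{"travel":[0,0,-1],"rot":[0,0,0],"fingers":-1},{"travel":[0,0,-1],"rot":[0,0,0],"fingers":-1},{"travel":[0,0,-1],"rot":[0,0,0],"fingers":-1},{"travel":[0,0,-1],"rot":[0,0,0],"fingers":-1},{"travel":[0,0,-1],"rot":[0,0,0],"fingers":-1},{"travel":[0,0,-1],"rot":[0,0,0],"fingers":-1}]'
cat >> meas.py <<'E'
def lamp(c=(.593,.225)):
    for n in('scene','top'): 
        print(n);rects([('handle',.118,.14),('body',.055,.088)],c,.14,cam=n)
        r=env.outline_of(n,'rocker'); p,d=env.read_camera(n);W=world(n,d);hs=cv2.cvtColor(p,cv2.COLOR_BGR2HSV)
        s=((hs[...,0]<6)|(hs[...,0]>174))&(hs[...,1]>170)&(hs[...,2]>90)&(np.hypot(W[...,0]-c[0],W[...,1]-c[1])<.16)
        w=W[s]; print('red',len(w),(w.min(0)/2+w.max(0)/2).round(4) if len(w) else '')
        if len(w)>8:
            a=w.mean(0);A=np.c_[w[:,0]-a[0],w[:,1]-a[1],np.ones(len(w))];print(' ctr',a.round(4),'ext',np.ptp(w,0).round(3),'slope x,y',np.linalg.lstsq(A,w[:,2],rcond=None)[0].round(3))
E
python3 - <<'E'
from meas import *
lamp()
p,_=env.read_camera('scene');cv2.imwrite('pics/g.png',cv2.resize(p[80:220,300:480],None,fx=4,fy=4,interpolation=cv2.INTER_CUBIC))
E
```

```text
clock: 15.9
tcp_pos: [0.5937, 0.2126, 0.09]
orientation: [0.0, 0.718, -0.696, 0.0]
wrist_force: [0.6, 0.4, -0.3]
finger_gap: 0.0855
grip_force: 0.0
clock: 16.8
tcp_pos: [0.593, 0.2125, 0.2087]
orientation: [0.001, 0.718, -0.696, -0.001]
wrist_force: [-0.7, 0.0, -0.3]
finger_gap: 0.0003
grip_force: 0.0
scene
handle [0.5943 0.2091] [0.02  0.091] 2.2 182 0.1277
body [0.5945 0.2289] [0.1026 0.1739] 3.5 1137 0.0719
red 53 [0.5924 0.2949 0.077 ]
 ctr [0.5937 0.2942 0.0776] ext [0.037 0.023 0.011] slope x,y [-0.167 -0.04   0.078]
top
handle [0.5941 0.1943] [0.0163 0.0577] 2.0 111 0.1287
body [0.5934 0.203 ] [0.1007 0.1197] 0.1 747 0.0761
red 0
```

View pics/g.png

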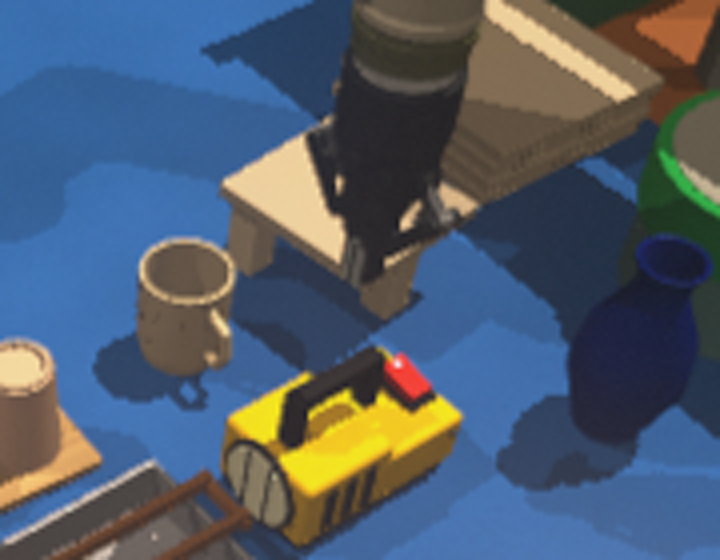

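Lamp stands upright at crop (340, 440), lens to the bars; rocker's dotted end toward the robot (398, 362). Next, press it with shut fingers.

```bash
python3 -c "
from h import *
plan((.566,.2955,.225,272),(.566,.2955,.12,272))"
```

```text
(0.566, 0.2955, 0.225, 272) travel [-0.697, 0.209, 0.129] rot [0.0, -0.0, -0.004]  rows 2
(0.566, 0.2955, 0.12, 272) travel [0.0, 0.0, 0.875] rot [0.0, 0.0, 0.0]  rows 3
```

```bash
python3 -m pendant '[{"travel":[-0.35,0.1,0.06],"rot":[0,0,0],"fingers":-1},{"travel":[-0.7,0.21,0.13],"rot":[0,0,0],"fingers":-1},{"travel":[-0.7,0.21,0.13],"rot":[0,0,0],"fingers":-1},{"travel":[-0.7,0.21,0.13],"rot":[0,0,0],"fingers":-1}]'
python3 -m pendant '[{"travel":[0,0,0.3],"rot":[0,0,0],"fingers":-1},{"travel":[0,0,0.6],"rot":[0,0,0],"fingers":-1},{"travel":[0,0,0.87],"rot":[0,0,0],"fingers":-1},{"travel":[0,0,0.87],"rot":[0,0,0],"fingers":-1},{"travel":[0,0,0.87],"rot":[0,0,0],"fingers":-1}]'
python3 - <<'E'
from meas import *
lamp();tip()
p,_=env.read_camera('scene');cv2.imwrite('pics/i.png',cv2.resize(p[120:220,330:450],None,fx=5,fy=5,interpolation=cv2.INTER_CUBIC))
E
```

```text
clock: 17.55
tcp_pos: [0.5653, 0.2966, 0.1942]
orientation: [0.0, 0.719, -0.695, 0.0]
wrist_force: [-0.0, -1.0, 0.0]
finger_gap: -0.0002
grip_force: 0.0
clock: 18.05
tcp_pos: [0.5662, 0.2947, 0.0905]
orientation: [0.0, 0.717, -0.697, -0.0]
wrist_force: [0.0, -0.3, -0.3]
finger_gap: 0.0002
grip_force: 0.0
scene
handle [0.5951 0.2094] [0.0193 0.0893] 2.8 183 0.1277
body [0.5958 0.2292] [0.1039 0.1742] 2.0 1155 0.0717
red 50 [0.5929 0.2955 0.0769]
 ctr [0.5938 0.2947 0.0773] ext [0.034 0.022 0.009] slope x,y [-0.182 -0.153  0.077]
top
handle [0.5938 0.2104] [0.0169 0.0896] 0.9 176 0.1288
body [0.5924 0.2265] [0.1003 0.1662] 2.4 1328 0.0709
red 44 [0.5911 0.2797 0.162 ]
 ctr [0.5919 0.2859 0.1009] ext [0.036 0.042 0.185] slope x,y [ 0.574 -5.468  0.101]
scene 234 tip z-tcp z [-0.0492 -0.0489 -0.0479 -0.0477 -0.0469] xy mid-tcp [ 0.0285 -0.0127] ext [0.099 0.07  0.021]
```

View pics/i.png

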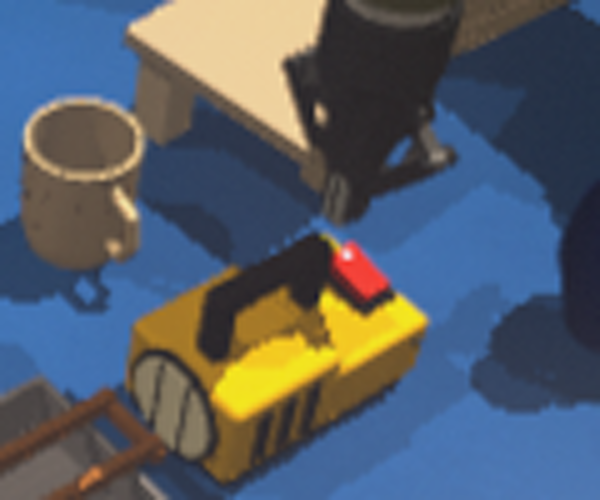

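The fingertips (335, 215) hang just over and outside the dotted end (347, 255). Pressing slowly.

```bash
python3 -m pendant '[{"travel":[0,0,0.08],"rot":[0,0,0],"fingers":-1},{"travel":[0,0,0.15],"rot":[0,0,0],"fingers":-1},{"travel":[0,0,0.17],"rot":[0,0,0],"fingers":-1},{"travel":[0,0,0.17],"rot":[0,0,0],"fingers":-1}]'
python3 -m pendant '[{"travel":[0,0,0.02],"rot":[0,0,0],"fingers":-1},{"travel":[0,0,0.035],"rot":[0,0,0],"fingers":-1},{"travel":[0,0,0.035],"rot":[0,0,0],"fingers":-1}]'
python3 -m pendant '[{"travel":[0,0,0.015],"rot":[0,0,0],"fingers":-1},{"travel":[0,0,0.025],"rot":[0,0,0],"fingers":-1},{"travel":[0,0,0.025],"rot":[0,0,0],"fingers":-1}]'
```

```text
clock: 18.85
tcp_pos: [0.565, 0.2955, 0.0683]
orientation: [0.001, 0.718, -0.696, -0.0]
wrist_force: [-0.5, -0.2, -0.1]
finger_gap: -0.0002
grip_force: 0.3
clock: 19.15
tcp_pos: [0.565, 0.2958, 0.0652]
orientation: [0.001, 0.718, -0.696, -0.0]
wrist_force: [-2.4, -0.2, 0.6]
finger_gap: 0.0001
grip_force: 1.3
clock: 19.45
tcp_pos: [0.5657, 0.2961, 0.0623]
orientation: [-0.0, 0.718, -0.696, -0.0]
wrist_force: [-3.0, 1.0, -0.2]
finger_gap: -0.0005
grip_force: 1.5
```

Run:
```python
from meas import *
lamp()
```

```text
scene
handle [0.5954 0.2096] [0.019  0.0902] 2.2 178 0.1276
body [0.596  0.2275] [0.1022 0.1722] 1.1 1144 0.0718
red 51 [0.5942 0.2951 0.0787]
 ctr [0.596  0.2953 0.0783] ext [0.036 0.022 0.01 ] slope x,y [ 0.127 -0.013  0.078]
top
handle [0.5937 0.2108] [0.0163 0.0897] 1.2 176 0.1288
body [0.5937 0.2248] [0.1633 0.1006] 89.9 1261 0.0712
red 20 [0.5975 0.2773 0.1429]
 ctr [0.6016 0.2844 0.1041] ext [0.029 0.032 0.139] slope x,y [ 1.034 -5.714  0.104]
```

```bash
python3 -m pendant '[{"travel":[0,0,0.01],"rot":[0,0,0],"fingers":-1},{"travel":[0,0,0.02],"rot":[0,0,0],"fingers":-1},{"travel":[0,0,0.02],"rot":[0,0,0],"fingers":-1},{"travel":[0,0,0.02],"rot":[0,0,0],"fingers":-1}]'
python3 -m pendant '[{"travel":[0,0,-0.3],"rot":[0,0,0],"fingers":-1},{"travel":[0,0,-0.6],"rot":[0,0,0],"fingers":-1},{"travel":[0,0,-0.9],"rot":[0,0,0],"fingers":-1},{"travel":[0,0,-0.9],"rot":[0,0,0],"fingers":-1}]'
python3 - <<'E'
from meas import *
lamp()
E
```

```text
clock: 20.15
tcp_pos: [0.566, 0.2956, 0.06]
orientation: [0.0, 0.718, -0.696, 0.0]
wrist_force: [-1.2, -0.2, 0.1]
finger_gap: 0.0001
grip_force: 0.8
clock: 20.55
tcp_pos: [0.5698, 0.2967, 0.1745]
orientation: [-0.005, 0.718, -0.696, 0.003]
wrist_force: [1.0, 0.0, -0.1]
finger_gap: -0.0004
grip_force: 0.0
scene
handle [0.5948 0.2091] [0.0206 0.0904] 0.1 180 0.1275
body [0.5962 0.2278] [0.1025 0.1733] 0.9 1156 0.0716
red 46 [0.5937 0.2956 0.0782]
 ctr [0.5958 0.2948 0.0786] ext [0.037 0.025 0.011] slope x,y [ 0.199 -0.073  0.079]
top
handle [0.5939 0.2103] [0.0164 0.09  ] 1.5 177 0.1285
body [0.5935 0.2302] [0.1008 0.1738] 0.5 1442 0.0706
red 74 [0.5938 0.2956 0.0776]
 ctr [0.5952 0.2956 0.0773] ext [0.035 0.021 0.016] slope x,y [ 0.238 -0.113  0.077]
```

Rocker is fully on (slope changed from −0.18 to +0.2). Now the tumblers.

Run:
```python
from meas import *
for t in tumblers()+tumblers(): print(t)
plan((.53,.2,.21,272),(.48,.1,.21,272),(.433,.03,.17,272),(.433,.03,.075,272))
```

```text
(0.64, [0.4334, 0.0302], [0.4334999918937683, 0.03009999915957451], 29.4, np.float64(0.103))
(0.58, [0.4305, -0.0603], [0.4316999912261963, -0.06109999865293503], 29.9, np.float64(0.081))
(0.43, [0.4282, -0.1587], [0.4244999885559082, -0.1598999947309494], 241.2, np.float64(0.016))
(0.77, [0.4188, -0.1666], [0.4189999997615814, -0.1664000004529953], 29.6, np.float64(0.103))
(0.64, [0.4153, -0.2471], [0.4153999984264374, -0.2467000037431717], 29.7, np.float64(0.081))
(0.64, [0.425, -0.3409], [0.4244000017642975, -0.3407000005245209], 30.3, np.float64(0.103))
(0.51, [0.4001, -0.51], [0.4002000093460083, -0.5088000297546387], 38.2, np.float64(0.01))
(0.87, [0.4333, 0.0301], [0.4334999918937683, 0.03009999915957451], 29.5, np.float64(0.104))
(0.87, [0.4307, -0.0602], [0.4318000078201294, -0.06080000102519989], 29.6, np.float64(0.082))
(0.97, [0.4189, -0.1663], [0.4189999997615814, -0.16680000722408295], 29.4, np.float64(0.103))
(0.6, [0.4154, -0.2469], [0.41530001163482666, -0.24570000171661377], 29.8, np.float64(0.081))
(0.59, [0.4239, -0.3399], [0.42570000886917114, -0.3393000066280365], 30.3, np.float64(0.103))
(0.53, 0.2, 0.21, 272) travel [0.787, 0.32, -0.102] rot [0.001, -0.001, -0.004]  rows 3
(0.48, 0.1, 0.21, 272) travel [0.818, 0.445, 0.0] rot [0.0, 0.0, 0.0]  rows 3
(0.433, 0.03, 0.17, 272) travel [0.569, 0.412, 0.333] rot [0.0, 0.0, 0.0]  rows 2
(0.433, 0.03, 0.075, 272) travel [0.0, 0.0, 0.792] rot [0.0, 0.0, 0.0]  rows 2
```

```bash
python3 -m pendant '[{"travel":[0.26,0.1,-0.05],"rot":[0,0,0],"fingers":-1},{"travel":[0.52,0.2,-0.1],"rot":[0,0,0],"fingers":-1},{"travel":[0.79,0.32,-0.1],"rot":[0,0,0],"fingers":1}]' 30
python3 -m pendant '[{"travel":[0.27,0.15,0],"rot":[0,0,0],"fingers":1},{"travel":[0.54,0.3,0],"rot":[0,0,0],"fingers":1},{"travel":[0.82,0.44,0],"rot":[0,0,0],"fingers":1}]'
python3 -m pendant '[{"travel":[0.28,0.2,0.1],"rot":[0,0,0],"fingers":1},{"travel":[0.57,0.41,0.2],"rot":[0,0,0],"fingers":1},{"travel":[0.57,0.41,0.3],"rot":[0,0,0],"fingers":1},{"travel":[0.57,0.41,0.3],"rot":[0,0,0],"fingers":1},{"travel":[0.57,0.41,0.3],"rot":[0,0,0],"fingers":1}]'
python3 -c "
from h import *
plan((.4334,.03,.074,272))"
```

```text
clock: 21.35
tcp_pos: [0.5305, 0.1992, 0.1803]
orientation: [-0.0, 0.718, -0.696, 0.0]
wrist_force: [0.8, 0.2, -0.0]
finger_gap: 0.0131
grip_force: 0.0
clock: 21.65
tcp_pos: [0.4797, 0.0988, 0.1799]
orientation: [0.0, 0.718, -0.696, 0.0]
wrist_force: [0.5, -0.6, -0.4]
finger_gap: 0.058
grip_force: 0.0
clock: 22.15
tcp_pos: [0.4339, 0.03, 0.1443]
orientation: [-0.0, 0.718, -0.696, 0.0]
wrist_force: [0.1, 0.3, -0.4]
finger_gap: 0.0856
grip_force: 0.0
(0.4334, 0.03, 0.074, 272) travel [-0.0, 0.004, 0.84] rot [-0.0, -0.0, -0.004]  rows 3
```

```bash
python3 -m pendant '[{"travel":[0,0,0.25],"rot":[0,0,0],"fingers":1},{"travel":[0,0,0.5],"rot":[0,0,0],"fingers":1},{"travel":[0,0,0.7],"rot":[0,0,0],"fingers":1},{"travel":[0,0,0.84],"rot":[0,0,0],"fingers":1},{"travel":[0,0,0.84],"rot":[0,0,0],"fingers":1},{"travel":[0,0,0.84],"rot":[0,0,0],"fingers":1}]'
python3 -m pendant '[{"travel":[0,0,0],"rot":[0,0,0],"fingers":-1},{"travel":[0,0,0],"rot":[0,0,0],"fingers":-1},{"travel":[0,0,0],"rot":[0,0,0],"fingers":-1},{"travel":[0,0,0],"rot":[0,0,0],"fingers":-1},{"travel":[0,0,0],"rot":[0,0,0],"fingers":-1},{"travel":[0,0,0],"rot":[0,0,0],"fingers":-1}]' 30
python3 -c "
from h import *
plan((.4334,.03,.18,272),(.51,.04,.18,272),(.599,.0475,.18,272),(.599,.0475,.124,272))"
```

```text
clock: 22.75
tcp_pos: [0.4344, 0.0305, 0.0438]
orientation: [-0.0, 0.718, -0.696, 0.0]
wrist_force: [0.6, -0.8, -0.1]
finger_gap: 0.0855
grip_force: 0.0
clock: 23.35
tcp_pos: [0.4343, 0.0301, 0.045]
orientation: [-0.001, 0.718, -0.696, 0.001]
wrist_force: [-2.4, 0.8, 8.7]
finger_gap: 0.0626
grip_force: 31.1
(0.4334, 0.03, 0.18, 272) travel [0.0, 0.006, -0.871] rot [-0.002, -0.0, -0.003]  rows 3
(0.51, 0.04, 0.18, 272) travel [-0.061, -0.641, 0.0] rot [0.0, 0.0, 0.0]  rows 2
(0.599, 0.0475, 0.18, 272) travel [-0.037, -0.743, 0.0] rot [0.0, 0.0, 0.0]  rows 2
(0.599, 0.0475, 0.124, 272) travel [0.0, 0.0, 0.467] rot [0.0, 0.0, 0.0]  rows 2
```

```bash
python3 -m pendant '[{"travel":[0,0,-0.15],"rot":[0,0,0],"fingers":-1},{"travel":[0,0,-0.4],"rot":[0,0,0],"fingers":-1},{"travel":[0,0,-0.65],"rot":[0,0,0],"fingers":-1},{"travel":[0,0,-0.87],"rot":[0,0,0],"fingers":-1},{"travel":[0,0,-0.87],"rot":[0,0,0],"fingers":-1}]'
python3 -m pendant '[{"travel":[-0.02,-0.2,0],"rot":[0,0,0],"fingers":-1},{"travel":[-0.04,-0.4,0],"rot":[0,0,0],"fingers":-1},{"travel":[-0.06,-0.6,0],"rot":[0,0,0],"fingers":-1},{"travel":[-0.08,-0.8,0],"rot":[0,0,0],"fingers":-1},{"travel":[-0.1,-1,0],"rot":[0,0,0],"fingers":-1}]'
python3 -m pendant '[{"travel":[0,-0.2,0],"rot":[0,0,0],"fingers":-1},{"travel":[0,-0.38,0],"rot":[0,0,0],"fingers":-1},{"travel":[0,-0.38,0.1],"rot":[0,0,0],"fingers":-1},{"travel":[0,-0.38,0.2],"rot":[0,0,0],"fingers":-1},{"travel":[0,-0.38,0.3],"rot":[0,0,0],"fingers":-1},{"travel":[0,-0.38,0.3],"rot":[0,0,0],"fingers":-1},{"travel":[0,-0.38,0.3],"rot":[0,0,0],"fingers":-1}]'
python3 -c "
from h import *
plan((.599,.0475,.122,272))"
```

```text
clock: 23.85
tcp_pos: [0.4366, 0.0297, 0.1519]
orientation: [-0.002, 0.718, -0.696, 0.003]
wrist_force: [1.4, -0.3, -1.6]
finger_gap: 0.0618
grip_force: 34.7
clock: 24.35
tcp_pos: [0.5537, 0.0459, 0.1467]
orientation: [0.0, 0.718, -0.696, -0.0]
wrist_force: [0.2, 0.3, -2.5]
finger_gap: 0.062
grip_force: 34.6
clock: 25.05
tcp_pos: [0.5976, 0.0471, 0.1111]
orientation: [0.001, 0.718, -0.696, -0.001]
wrist_force: [-0.8, 0.5, -2.2]
finger_gap: 0.0622
grip_force: 34.6
(0.599, 0.0475, 0.122, 272) travel [-0.003, -0.012, 0.164] rot [0.002, 0.0, -0.004]  rows 1
```

```bash
python3 -m pendant '[{"travel":[0,-0.01,0.05],"rot":[0,0,0],"fingers":-1},{"travel":[0,-0.01,0.1],"rot":[0,0,0],"fingers":-1},{"travel":[0,-0.01,0.13],"rot":[0,0,0],"fingers":-1},{"travel":[0,-0.01,0.145],"rot":[0,0,0],"fingers":-1},{"travel":[0,-0.01,0.145],"rot":[0,0,0],"fingers":-1}]'
python3 -m pendant '[{"travel":[0,0,0.01],"rot":[0,0,0],"fingers":-1},{"travel":[0,0,0.01],"rot":[0,0,0],"fingers":-1}]'
python3 -m pendant '[{"travel":[0,0,0.01],"rot":[0,0,0],"fingers":-1},{"travel":[0,0,0.01],"rot":[0,0,0],"fingers":-1}]'
python3 - <<'E'
from meas import *
for t in tumblers(): 
    if t[1][0]>.5: print(t)
p,_=env.read_camera('scene');cv2.imwrite('pics/j.png',cv2.resize(p[150:300,230:410],None,fx=4,fy=4,interpolation=cv2.INTER_CUBIC))
E
```

```text
clock: 25.55
tcp_pos: [0.5997, 0.0471, 0.0939]
orientation: [0.0, 0.718, -0.696, -0.0]
wrist_force: [-0.4, -0.4, -2.0]
finger_gap: 0.0616
grip_force: 34.6
clock: 25.75
tcp_pos: [0.6, 0.0471, 0.0931]
orientation: [0.0, 0.718, -0.696, 0.0]
wrist_force: [-1.4, -1.0, -1.8]
finger_gap: 0.062
grip_force: 34.7
clock: 25.95
tcp_pos: [0.6002, 0.0471, 0.0921]
orientation: [-0.0, 0.718, -0.696, 0.0]
wrist_force: [-0.5, 1.1, -0.1]
finger_gap: 0.062
grip_force: 34.8
(0.52, [0.7348, -0.0407], [0.7350000143051147, -0.04230000078678131], 38.8, np.float64(0.062))
```

View pics/j.png

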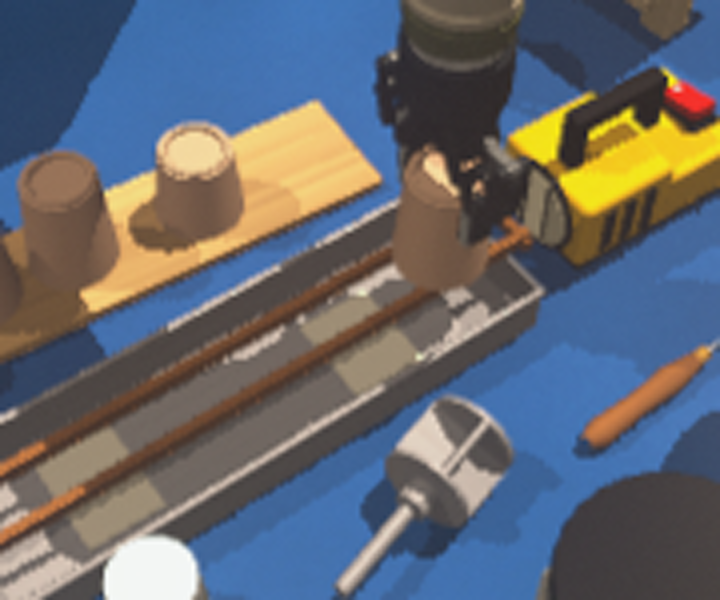

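The tumbler sits across both bars at the left end (435, 235). Releasing and going to the next one.

```bash
python3 -m pendant '[{"travel":[0,0,0.01],"rot":[0,0,0],"fingers":-1},{"travel":[0,0,0.01],"rot":[0,0,0],"fingers":-1},{"travel":[0,0,0.01],"rot":[0,0,0],"fingers":1},{"travel":[0,0,0.01],"rot":[0,0,0],"fingers":1},{"travel":[0,0,0.01],"rot":[0,0,0],"fingers":1},{"travel":[0,0,0.01],"rot":[0,0,0],"fingers":1},{"travel":[0,0,0.01],"rot":[0,0,0],"fingers":1},{"travel":[0,0,0.01],"rot":[0,0,0],"fingers":1}]'
python3 -m pendant '[{"travel":[0,0,-0.2],"rot":[0,0,0],"fingers":1},{"travel":[0,0,-0.5],"rot":[0,0,0],"fingers":1},{"travel":[0,0,-0.8],"rot":[0,0,0],"fingers":1},{"travel":[0,0,-0.8],"rot":[0,0,0],"fingers":1},{"travel":[0,0,-0.8],"rot":[0,0,0],"fingers":1}]'
python3 - <<'E'
from meas import *
for t in tumblers(): print(t)
plan((.51,-.01,.2,272),(.431,-.0605,.18,272),(.431,-.0605,.125,272),(.431,-.0605,.054,272))
E
```

```text
clock: 26.9
tcp_pos: [0.5999, 0.0471, 0.0905]
orientation: [0.0, 0.718, -0.696, -0.0]
wrist_force: [-0.4, 0.6, -0.1]
finger_gap: 0.0859
grip_force: 0.0
clock: 27.4
tcp_pos: [0.6007, 0.0471, 0.1878]
orientation: [-0.001, 0.718, -0.696, 0.001]
wrist_force: [-0.0, 0.1, -1.4]
finger_gap: 0.0855
grip_force: 0.0
(0.78, [0.4301, -0.0609], [0.4302999973297119, -0.06109999865293503], 29.5, np.float64(0.081))
(0.58, [0.4189, -0.1664], [0.4189999997615814, -0.1664000004529953], 29.5, np.float64(0.104))
(0.67, [0.4144, -0.2457], [0.4138999879360199, -0.2467000037431717], 29.6, np.float64(0.081))
(0.96, [0.4242, -0.3409], [0.42590001225471497, -0.3407999873161316], 30.2, np.float64(0.103))
(0.51, -0.01, 0.2, 272) travel [0.453, 0.758, 0.135] rot [0.002, 0.0, -0.004]  rows 3
(0.431, -0.0605, 0.18, 272) travel [0.398, 0.673, 0.167] rot [0.0, 0.0, 0.0]  rows 2
(0.431, -0.0605, 0.125, 272) travel [0.0, 0.0, 0.458] rot [0.0, 0.0, 0.0]  rows 2
(0.431, -0.0605, 0.054, 272) travel [0.0, 0.0, 0.592] rot [0.0, 0.0, 0.0]  rows 2
```

```bash
python3 -m pendant '[{"travel":[0.15,0.25,0.05],"rot":[0,0,0],"fingers":1},{"travel":[0.3,0.5,0.1],"rot":[0,0,0],"fingers":1},{"travel":[0.45,0.76,0.13],"rot":[0,0,0],"fingers":1}]'
python3 -m pendant '[{"travel":[0.2,0.33,0.05],"rot":[0,0,0],"fingers":1},{"travel":[0.4,0.67,0.1],"rot":[0,0,0],"fingers":1},{"travel":[0.4,0.67,0.17],"rot":[0,0,0],"fingers":1},{"travel":[0.4,0.67,0.4],"rot":[0,0,0],"fingers":1},{"travel":[0.4,0.67,0.4],"rot":[0,0,0],"fingers":1},{"travel":[0.4,0.67,0.4],"rot":[0,0,0],"fingers":1}]'
python3 - <<'E'
from meas import *
plan((.431,-.0605,.054,272))
E
```

```text
clock: 27.8
tcp_pos: [0.5082, -0.0098, 0.1687]
orientation: [0.001, 0.718, -0.696, -0.001]
wrist_force: [-0.2, -0.8, 0.5]
finger_gap: 0.0853
grip_force: 0.0
clock: 28.4
tcp_pos: [0.4309, -0.0597, 0.1223]
orientation: [0.001, 0.718, -0.696, -0.001]
wrist_force: [0.4, 0.5, 0.7]
finger_gap: 0.0855
grip_force: 0.0
(0.431, -0.0605, 0.054, 272) travel [0.008, -0.003, 0.824] rot [0.002, 0.001, -0.004]  rows 2
```

```bash
python3 -m pendant '[{"travel":[0,0,0.25],"rot":[0,0,0],"fingers":1},{"travel":[0,0,0.5],"rot":[0,0,0],"fingers":1},{"travel":[0.01,0,0.7],"rot":[0,0,0],"fingers":1},{"travel":[0.01,0,0.82],"rot":[0,0,0],"fingers":1},{"travel":[0.01,0,0.82],"rot":[0,0,0],"fingers":1},{"travel":[0.01,0,0.82],"rot":[0,0,0],"fingers":1}]'
python3 -m pendant '[{"travel":[0,0,0],"rot":[0,0,0],"fingers":-1},{"travel":[0,0,0],"rot":[0,0,0],"fingers":-1},{"travel":[0,0,0],"rot":[0,0,0],"fingers":-1},{"travel":[0,0,0],"rot":[0,0,0],"fingers":-1},{"travel":[0,0,0],"rot":[0,0,0],"fingers":-1},{"travel":[0,0,0],"rot":[0,0,0],"fingers":-1}]' 30
python3 -m pendant '[{"travel":[0,0,-0.15],"rot":[0,0,0],"fingers":-1},{"travel":[0,0,-0.4],"rot":[0,0,0],"fingers":-1},{"travel":[0,0,-0.65],"rot":[0,0,0],"fingers":-1},{"travel":[0,0,-0.87],"rot":[0,0,0],"fingers":-1},{"travel":[0,0,-0.87],"rot":[0,0,0],"fingers":-1},{"travel":[0,0,-0.87],"rot":[0,0,0],"fingers":-1}]'
python3 - <<'E'
from meas import *
plan((.51,-.05,.160,272),(.6022,-.0425,.160,272),(.6022,-.0425,.105,272))
E
```

```text
clock: 29.0
tcp_pos: [0.4325, -0.0613, 0.0254]
orientation: [-0.0, 0.718, -0.696, 0.0]
wrist_force: [0.4, -0.0, 0.1]
finger_gap: 0.0854
grip_force: 0.0
clock: 29.6
tcp_pos: [0.4323, -0.0616, 0.0263]
orientation: [-0.0, 0.718, -0.696, 0.001]
wrist_force: [-3.0, 0.4, 7.9]
finger_gap: 0.0629
grip_force: 31.2
clock: 30.2
tcp_pos: [0.4323, -0.0615, 0.1299]
orientation: [-0.001, 0.718, -0.696, 0.001]
wrist_force: [-0.7, 0.6, -1.8]
finger_gap: 0.0627
grip_force: 34.6
(0.51, -0.05, 0.16, 272) travel [-0.076, -0.65, 0.005] rot [-0.002, -0.001, -0.004]  rows 2
(0.6022, -0.0425, 0.16, 272) travel [-0.036, -0.77, 0.0] rot [0.0, 0.0, 0.0]  rows 2
(0.6022, -0.0425, 0.105, 272) travel [0.0, 0.0, 0.458] rot [0.0, 0.0, 0.0]  rows 2
```

```bash
python3 -m pendant '[{"travel":[-0.02,-0.2,0],"rot":[0,0,0],"fingers":-1},{"travel":[-0.04,-0.4,0],"rot":[0,0,0],"fingers":-1},{"travel":[-0.06,-0.6,0],"rot":[0,0,0],"fingers":-1},{"travel":[-0.08,-0.8,0],"rot":[0,0,0],"fingers":-1},{"travel":[-0.09,-1,0],"rot":[0,0,0],"fingers":-1}]'
python3 -m pendant '[{"travel":[-0.01,-0.2,0],"rot":[0,0,0],"fingers":-1},{"travel":[-0.02,-0.42,0],"rot":[0,0,0],"fingers":-1},{"travel":[-0.02,-0.42,0.1],"rot":[0,0,0],"fingers":-1},{"travel":[-0.02,-0.42,0.2],"rot":[0,0,0],"fingers":-1},{"travel":[-0.02,-0.42,0.3],"rot":[0,0,0],"fingers":-1},{"travel":[-0.02,-0.42,0.38],"rot":[0,0,0],"fingers":-1},{"travel":[-0.02,-0.42,0.43],"rot":[0,0,0],"fingers":-1},{"travel":[-0.02,-0.42,0.43],"rot":[0,0,0],"fingers":-1},{"travel":[-0.02,-0.42,0.43],"rot":[0,0,0],"fingers":-1}]'
python3 -c "
from h import *
plan((.6022,-.0425,.1033,272))"
```

```text
clock: 30.7
tcp_pos: [0.551, -0.0463, 0.1272]
orientation: [0.001, 0.718, -0.696, -0.001]
wrist_force: [-0.3, 0.3, -1.8]
finger_gap: 0.0632
grip_force: 34.5
clock: 31.6
tcp_pos: [0.6015, -0.043, 0.0778]
orientation: [-0.0, 0.718, -0.696, 0.0]
wrist_force: [-0.1, 0.6, -1.0]
finger_gap: 0.0627
grip_force: 34.5
(0.6022, -0.0425, 0.1033, 272) travel [-0.004, -0.006, 0.042] rot [-0.0, -0.0, -0.004]  rows 1
```

```bash
python3 -m pendant '[{"travel":[0,0,0.01],"rot":[0,0,0],"fingers":-1},{"travel":[0,0,0.02],"rot":[0,0,0],"fingers":-1},{"travel":[0,0,0.03],"rot":[0,0,0],"fingers":-1},{"travel":[0,0,0.03],"rot":[0,0,0],"fingers":-1}]'
python3 -m pendant '[{"travel":[0,0,0.01],"rot":[0,0,0],"fingers":-1},{"travel":[0,0,0.01],"rot":[0,0,0],"fingers":-1}]'
python3 -m pendant '[{"travel":[0,0,0.01],"rot":[0,0,0],"fingers":-1},{"travel":[0,0,0.01],"rot":[0,0,0],"fingers":-1}]'
```

```text
clock: 32.0
tcp_pos: [0.6015, -0.0429, 0.0739]
orientation: [0.0, 0.718, -0.696, 0.0]
wrist_force: [0.5, 0.1, -0.8]
finger_gap: 0.0624
grip_force: 34.5
clock: 32.2
tcp_pos: [0.6017, -0.0429, 0.0734]
orientation: [-0.0, 0.718, -0.696, 0.0]
wrist_force: [-2.2, 0.5, 4.6]
finger_gap: 0.0628
grip_force: 35.2
clock: 32.4
tcp_pos: [0.6017, -0.0429, 0.0734]
orientation: [-0.0, 0.718, -0.696, 0.001]
wrist_force: [-3.9, 0.6, 11.3]
finger_gap: 0.0631
grip_force: 36.2
```

```bash
python3 -m pendant '[{"travel":[0,0,-0.01],"rot":[0,0,0],"fingers":1},{"travel":[0,0,-0.01],"rot":[0,0,0],"fingers":1},{"travel":[0,0,-0.01],"rot":[0,0,0],"fingers":1},{"travel":[0,0,-0.01],"rot":[0,0,0],"fingers":1},{"travel":[0,0,-0.01],"rot":[0,0,0],"fingers":1},{"travel":[0,0,-0.01],"rot":[0,0,0],"fingers":1}]'
python3 -m pendant '[{"travel":[0,0,-0.2],"rot":[0,0,0],"fingers":1},{"travel":[0,0,-0.5],"rot":[0,0,0],"fingers":1},{"travel":[0,0,-0.9],"rot":[0,0,0],"fingers":1},{"travel":[0,0,-0.9],"rot":[0,0,0],"fingers":1},{"travel":[0,0,-0.9],"rot":[0,0,0],"fingers":1}]'
python3 - <<'E'
from meas import *
for t in tumblers(): print(t)
plan((.51,-.11,.2,272),(.4189,-.1664,.18,272),(.4189,-.1664,.125,272),(.4189,-.1664,.074,272))
E
```

```text
clock: 33.0
tcp_pos: [0.6015, -0.0429, 0.0725]
orientation: [0.0, 0.718, -0.696, -0.0]
wrist_force: [0.7, -0.5, 0.3]
finger_gap: 0.0853
grip_force: 0.0
clock: 33.5
tcp_pos: [0.6027, -0.0431, 0.1823]
orientation: [-0.001, 0.718, -0.696, 0.002]
wrist_force: [-0.2, -0.2, 0.0]
finger_gap: 0.0854
grip_force: 0.0
(0.49, [0.5768, 0.0395], [0.5771999955177307, 0.04410000145435333], 54.8, np.float64(0.151))
(0.61, [0.419, -0.1662], [0.4189999997615814, -0.16609999537467957], 29.5, np.float64(0.103))
(0.94, [0.4157, -0.2461], [0.4153999984264374, -0.24690000712871552], 29.3, np.float64(0.081))
(0.8, [0.4238, -0.3408], [0.4244000017642975, -0.3407999873161316], 30.0, np.float64(0.103))
(0.51, -0.11, 0.2, 272) travel [0.537, 0.774, 0.085] rot [0.002, 0.0, -0.004]  rows 3
(0.4189, -0.1664, 0.18, 272) travel [0.443, 0.775, 0.167] rot [0.0, 0.0, 0.0]  rows 3
(0.4189, -0.1664, 0.125, 272) travel [0.0, 0.0, 0.458] rot [0.0, 0.0, 0.0]  rows 2
(0.4189, -0.1664, 0.074, 272) travel [0.0, 0.0, 0.425] rot [0.0, 0.0, 0.0]  rows 2
```

```bash
python3 -m pendant '[{"travel":[0.18,0.25,0.03],"rot":[0,0,0],"fingers":1},{"travel":[0.36,0.5,0.06],"rot":[0,0,0],"fingers":1},{"travel":[0.54,0.77,0.08],"rot":[0,0,0],"fingers":1}]'
python3 -m pendant '[{"travel":[0.22,0.38,0.05],"rot":[0,0,0],"fingers":1},{"travel":[0.44,0.77,0.1],"rot":[0,0,0],"fingers":1},{"travel":[0.44,0.77,0.17],"rot":[0,0,0],"fingers":1},{"travel":[0.44,0.77,0.3],"rot":[0,0,0],"fingers":1},{"travel":[0.44,0.77,0.3],"rot":[0,0,0],"fingers":1},{"travel":[0.44,0.77,0.3],"rot":[0,0,0],"fingers":1}]'
python3 -c "
from h import *
plan((.4189,-.1664,.074,272))"
```

```text
clock: 33.9
tcp_pos: [0.5091, -0.1104, 0.1687]
orientation: [0.001, 0.718, -0.696, -0.002]
wrist_force: [0.4, -0.0, 0.1]
finger_gap: 0.0856
grip_force: 0.0
clock: 34.5
tcp_pos: [0.4201, -0.1655, 0.1342]
orientation: [0.0, 0.718, -0.696, -0.001]
wrist_force: [0.7, -0.1, -0.6]
finger_gap: 0.0857
grip_force: 0.0
(0.4189, -0.1664, 0.074, 272) travel [0.008, 0.009, 0.756] rot [0.002, 0.001, -0.003]  rows 2
```

Slot 3 is (0.6055, −0.1325).

```bash
python3 -m pendant '[{"travel":[0,0,0.25],"rot":[0,0,0],"fingers":1},{"travel":[0,0,0.5],"rot":[0,0,0],"fingers":1},{"travel":[0.01,0.01,0.65],"rot":[0,0,0],"fingers":1},{"travel":[0.01,0.01,0.75],"rot":[0,0,0],"fingers":1},{"travel":[0.01,0.01,0.75],"rot":[0,0,0],"fingers":1},{"travel":[0.01,0.01,0.75],"rot":[0,0,0],"fingers":1}]'
python3 -m pendant '[{"travel":[0,0,0],"rot":[0,0,0],"fingers":-1},{"travel":[0,0,0],"rot":[0,0,0],"fingers":-1},{"travel":[0,0,0],"rot":[0,0,0],"fingers":-1},{"travel":[0,0,0],"rot":[0,0,0],"fingers":-1},{"travel":[0,0,0],"rot":[0,0,0],"fingers":-1},{"travel":[0,0,0],"rot":[0,0,0],"fingers":-1}]' 30
python3 -m pendant '[{"travel":[0,0,-0.15],"rot":[0,0,0],"fingers":-1},{"travel":[0,0,-0.4],"rot":[0,0,0],"fingers":-1},{"travel":[0,0,-0.65],"rot":[0,0,0],"fingers":-1},{"travel":[0,0,-0.87],"rot":[0,0,0],"fingers":-1},{"travel":[0,0,-0.87],"rot":[0,0,0],"fingers":-1},{"travel":[0,0,-0.87],"rot":[0,0,0],"fingers":-1}]'
python3 - <<'E'
from meas import *
plan((.53,-.15,.178,272),(.6055,-.1325,.178,272))
E
```

```text
clock: 35.1
tcp_pos: [0.42, -0.1672, 0.0454]
orientation: [-0.0, 0.718, -0.696, 0.0]
wrist_force: [0.3, -0.4, 0.6]
finger_gap: 0.0853
grip_force: 0.0
clock: 35.7
tcp_pos: [0.4197, -0.1677, 0.0465]
orientation: [0.0, 0.718, -0.696, 0.001]
wrist_force: [-3.1, 0.6, 6.3]
finger_gap: 0.0617
grip_force: 31.8
clock: 36.3
tcp_pos: [0.4197, -0.1676, 0.1499]
orientation: [-0.0, 0.718, -0.696, 0.001]
wrist_force: [-0.8, 0.2, -2.7]
finger_gap: 0.0618
grip_force: 34.7
(0.53, -0.15, 0.178, 272) travel [-0.118, -0.923, 0.021] rot [-0.001, -0.001, -0.004]  rows 3
(0.6055, -0.1325, 0.178, 272) travel [-0.124, -0.634, 0.0] rot [0.0, 0.0, 0.0]  rows 2
```

```bash
python3 -m pendant '[{"travel":[-0.02,-0.2,0],"rot":[0,0,0],"fingers":-1},{"travel":[-0.04,-0.4,0],"rot":[0,0,0],"fingers":-1},{"travel":[-0.07,-0.6,0],"rot":[0,0,0],"fingers":-1},{"travel":[-0.1,-0.8,0],"rot":[0,0,0],"fingers":-1},{"travel":[-0.12,-0.92,0],"rot":[0,0,0],"fingers":-1}]'
python3 -m pendant '[{"travel":[-0.04,-0.2,0],"rot":[0,0,0],"fingers":-1},{"travel":[-0.08,-0.42,0],"rot":[0,0,0],"fingers":-1},{"travel":[-0.12,-0.63,0],"rot":[0,0,0],"fingers":-1},{"travel":[-0.12,-0.63,0.1],"rot":[0,0,0],"fingers":-1},{"travel":[-0.12,-0.63,0.2],"rot":[0,0,0],"fingers":-1},{"travel":[-0.12,-0.63,0.3],"rot":[0,0,0],"fingers":-1},{"travel":[-0.12,-0.63,0.37],"rot":[0,0,0],"fingers":-1},{"travel":[-0.12,-0.63,0.42],"rot":[0,0,0],"fingers":-1},{"travel":[-0.12,-0.63,0.42],"rot":[0,0,0],"fingers":-1},{"travel":[-0.12,-0.63,0.42],"rot":[0,0,0],"fingers":-1}]'
python3 -c "
from h import *
plan((.6055,-.1325,.1235,272))"
```

```text
clock: 36.8
tcp_pos: [0.5298, -0.1488, 0.1473]
orientation: [0.0, 0.718, -0.696, -0.001]
wrist_force: [-1.0, 0.3, -1.4]
finger_gap: 0.0616
grip_force: 34.6
clock: 37.8
tcp_pos: [0.6043, -0.1331, 0.0994]
orientation: [-0.0, 0.718, -0.696, 0.0]
wrist_force: [-1.2, -0.8, -2.1]
finger_gap: 0.0615
grip_force: 34.6
(0.6055, -0.1325, 0.1235, 272) travel [-0.004, -0.01, 0.054] rot [-0.0, -0.0, -0.004]  rows 1
```

```bash
python3 -m pendant '[{"travel":[0,-0.01,0.015],"rot":[0,0,0],"fingers":-1},{"travel":[0,-0.01,0.03],"rot":[0,0,0],"fingers":-1},{"travel":[0,-0.01,0.045],"rot":[0,0,0],"fingers":-1},{"travel":[0,-0.01,0.045],"rot":[0,0,0],"fingers":-1}]'
python3 -m pendant '[{"travel":[0,0,0.01],"rot":[0,0,0],"fingers":-1},{"travel":[0,0,0.01],"rot":[0,0,0],"fingers":-1}]'
python3 -m pendant '[{"travel":[0,0,0.005],"rot":[0,0,0],"fingers":-1},{"travel":[0,0,0.005],"rot":[0,0,0],"fingers":-1}]'
```

```text
clock: 38.2
tcp_pos: [0.6056, -0.1328, 0.0936]
orientation: [-0.0, 0.718, -0.696, 0.0]
wrist_force: [0.3, -0.0, -2.4]
finger_gap: 0.062
grip_force: 34.6
clock: 38.4
tcp_pos: [0.6056, -0.1328, 0.0936]
orientation: [-0.0, 0.718, -0.696, 0.0]
wrist_force: [-1.8, 0.4, 5.3]
finger_gap: 0.0615
grip_force: 35.4
clock: 38.6
tcp_pos: [0.6057, -0.1328, 0.0935]
orientation: [-0.0, 0.718, -0.696, 0.001]
wrist_force: [-3.9, 0.7, 8.3]
finger_gap: 0.0619
grip_force: 35.9
```

```bash
python3 -m pendant '[{"travel":[0,0,-0.01],"rot":[0,0,0],"fingers":1},{"travel":[0,0,-0.01],"rot":[0,0,0],"fingers":1},{"travel":[0,0,-0.01],"rot":[0,0,0],"fingers":1},{"travel":[0,0,-0.01],"rot":[0,0,0],"fingers":1},{"travel":[0,0,-0.01],"rot":[0,0,0],"fingers":1},{"travel":[0,0,-0.01],"rot":[0,0,0],"fingers":1}]'
python3 -m pendant '[{"travel":[0,0,-0.2],"rot":[0,0,0],"fingers":1},{"travel":[0,0,-0.5],"rot":[0,0,0],"fingers":1},{"travel":[0,0,-0.8],"rot":[0,0,0],"fingers":1},{"travel":[0,0,-0.8],"rot":[0,0,0],"fingers":1},{"travel":[0,0,-0.8],"rot":[0,0,0],"fingers":1}]'
python3 - <<'E'
from meas import *
for t in tumblers(): print(t)
plan((.51,-.19,.2,272),(.4154,-.2467,.18,272))
E
```

```text
clock: 39.2
tcp_pos: [0.6055, -0.1328, 0.0929]
orientation: [0.0, 0.718, -0.696, -0.0]
wrist_force: [-0.1, -0.4, -0.1]
finger_gap: 0.0852
grip_force: 0.0
clock: 39.7
tcp_pos: [0.6063, -0.133, 0.1902]
orientation: [-0.001, 0.718, -0.696, 0.001]
wrist_force: [0.2, -0.4, 0.5]
finger_gap: 0.0851
grip_force: 0.0
(0.66, [0.6012, 0.0474], [0.6003999710083008, 0.04780000075697899], 29.8, np.float64(0.15))
(0.87, [0.6027, -0.042], [0.6018999814987183, -0.0406000018119812], 29.7, np.float64(0.128))
(0.89, [0.4149, -0.2474], [0.4153999984264374, -0.24650000035762787], 29.5, np.float64(0.082))
(0.98, [0.4249, -0.3402], [0.42570000886917114, -0.3400999903678894], 29.4, np.float64(0.104))
(0.51, -0.19, 0.2, 272) travel [0.454, 0.805, 0.155] rot [0.002, 0.0, -0.004]  rows 3
(0.4154, -0.2467, 0.18, 272) travel [0.445, 0.804, 0.167] rot [0.0, 0.0, 0.0]  rows 3
```

Both visible placed tumblers are within 2 mm of the midline. Fourth one.

```bash
python3 -m pendant '[{"travel":[0.15,0.27,0.05],"rot":[0,0,0],"fingers":1},{"travel":[0.3,0.54,0.1],"rot":[0,0,0],"fingers":1},{"travel":[0.45,0.8,0.15],"rot":[0,0,0],"fingers":1}]'
python3 -m pendant '[{"travel":[0.22,0.4,0.05],"rot":[0,0,0],"fingers":1},{"travel":[0.44,0.8,0.1],"rot":[0,0,0],"fingers":1},{"travel":[0.44,0.8,0.17],"rot":[0,0,0],"fingers":1},{"travel":[0.44,0.8,0.4],"rot":[0,0,0],"fingers":1},{"travel":[0.44,0.8,0.4],"rot":[0,0,0],"fingers":1},{"travel":[0.44,0.8,0.4],"rot":[0,0,0],"fingers":1}]'
python3 -c "
from h import *
plan((.4154,-.2467,.055,272))"
```

```text
clock: 40.1
tcp_pos: [0.5092, -0.1895, 0.169]
orientation: [0.001, 0.718, -0.696, -0.002]
wrist_force: [0.1, -1.1, -0.4]
finger_gap: 0.0856
grip_force: 0.0
clock: 40.7
tcp_pos: [0.4164, -0.2446, 0.1222]
orientation: [0.0, 0.718, -0.696, -0.001]
wrist_force: [0.3, 0.8, 0.6]
finger_gap: 0.0852
grip_force: 0.0
(0.4154, -0.2467, 0.055, 272) travel [0.019, 0.007, 0.814] rot [0.002, 0.002, -0.004]  rows 2
```

Slot 4: (0.6088, −0.2225).

```bash
python3 -m pendant '[{"travel":[0.01,0.01,0.25],"rot":[0,0,0],"fingers":1},{"travel":[0.01,0.01,0.5],"rot":[0,0,0],"fingers":1},{"travel":[0.01,0.01,0.7],"rot":[0,0,0],"fingers":1},{"travel":[0.01,0.01,0.81],"rot":[0,0,0],"fingers":1},{"travel":[0.01,0.01,0.81],"rot":[0,0,0],"fingers":1},{"travel":[0.01,0.01,0.81],"rot":[0,0,0],"fingers":1}]'
python3 -m pendant '[{"travel":[0,0,0],"rot":[0,0,0],"fingers":-1},{"travel":[0,0,0],"rot":[0,0,0],"fingers":-1},{"travel":[0,0,0],"rot":[0,0,0],"fingers":-1},{"travel":[0,0,0],"rot":[0,0,0],"fingers":-1},{"travel":[0,0,0],"rot":[0,0,0],"fingers":-1},{"travel":[0,0,0],"rot":[0,0,0],"fingers":-1}]' 30
python3 -m pendant '[{"travel":[0,0,-0.15],"rot":[0,0,0],"fingers":-1},{"travel":[0,0,-0.4],"rot":[0,0,0],"fingers":-1},{"travel":[0,0,-0.65],"rot":[0,0,0],"fingers":-1},{"travel":[0,0,-0.87],"rot":[0,0,0],"fingers":-1},{"travel":[0,0,-0.87],"rot":[0,0,0],"fingers":-1},{"travel":[0,0,-0.87],"rot":[0,0,0],"fingers":-1}]'
python3 - <<'E'
from meas import *
plan((.53,-.23,.159,272),(.6088,-.2225,.159,272))
E
```

```text
clock: 41.3
tcp_pos: [0.4167, -0.2468, 0.0266]
orientation: [-0.0, 0.718, -0.696, 0.0]
wrist_force: [-0.6, 0.4, 0.1]
finger_gap: 0.0857
grip_force: 0.0
clock: 41.9
tcp_pos: [0.4164, -0.2474, 0.0278]
orientation: [0.0, 0.718, -0.696, 0.001]
wrist_force: [-2.9, 1.3, 8.9]
finger_gap: 0.0625
grip_force: 31.2
clock: 42.5
tcp_pos: [0.4163, -0.2471, 0.1312]
orientation: [-0.0, 0.718, -0.696, 0.001]
wrist_force: [-0.2, 0.2, -1.5]
finger_gap: 0.063
grip_force: 33.7
(0.53, -0.23, 0.159, 272) travel [-0.113, -0.951, 0.024] rot [-0.002, -0.002, -0.004]  rows 3
(0.6088, -0.2225, 0.159, 272) travel [-0.04, -0.658, 0.0] rot [0.0, 0.0, 0.0]  rows 2
```

```bash
python3 -m pendant '[{"travel":[-0.02,-0.2,0],"rot":[0,0,0],"fingers":-1},{"travel":[-0.04,-0.4,0],"rot":[0,0,0],"fingers":-1},{"travel":[-0.07,-0.6,0],"rot":[0,0,0],"fingers":-1},{"travel":[-0.1,-0.8,0],"rot":[0,0,0],"fingers":-1},{"travel":[-0.11,-0.96,0],"rot":[0,0,0],"fingers":-1}]'
python3 -m pendant '[{"travel":[-0.01,-0.2,0],"rot":[0,0,0],"fingers":-1},{"travel":[-0.02,-0.42,0],"rot":[0,0,0],"fingers":-1},{"travel":[-0.04,-0.66,0],"rot":[0,0,0],"fingers":-1},{"travel":[-0.04,-0.66,0.1],"rot":[0,0,0],"fingers":-1},{"travel":[-0.04,-0.66,0.2],"rot":[0,0,0],"fingers":-1},{"travel":[-0.04,-0.66,0.3],"rot":[0,0,0],"fingers":-1},{"travel":[-0.04,-0.66,0.37],"rot":[0,0,0],"fingers":-1},{"travel":[-0.04,-0.66,0.42],"rot":[0,0,0],"fingers":-1},{"travel":[-0.04,-0.66,0.42],"rot":[0,0,0],"fingers":-1},{"travel":[-0.04,-0.66,0.42],"rot":[0,0,0],"fingers":-1}]'
python3 -c "
from h import *
plan((.6088,-.2225,.1053,272))"
```

```text
clock: 43.0
tcp_pos: [0.5308, -0.229, 0.1284]
orientation: [0.0, 0.718, -0.696, -0.001]
wrist_force: [0.2, -0.3, -1.8]
finger_gap: 0.0631
grip_force: 33.7
clock: 44.0
tcp_pos: [0.6094, -0.2229, 0.0802]
orientation: [-0.0, 0.718, -0.696, 0.0]
wrist_force: [-0.8, -0.1, -1.1]
finger_gap: 0.0627
grip_force: 33.7
(0.6088, -0.2225, 0.1053, 272) travel [-0.004, 0.005, 0.045] rot [-0.0, -0.0, -0.004]  rows 1
```

```bash
python3 -m pendant '[{"travel":[0,0,0.015],"rot":[0,0,0],"fingers":-1},{"travel":[0,0,0.03],"rot":[0,0,0],"fingers":-1},{"travel":[0,0,0.04],"rot":[0,0,0],"fingers":-1},{"travel":[0,0,0.04],"rot":[0,0,0],"fingers":-1}]'
python3 -m pendant '[{"travel":[0,0,0.005],"rot":[0,0,0],"fingers":-1},{"travel":[0,0,0.005],"rot":[0,0,0],"fingers":-1}]'
python3 -m pendant '[{"travel":[0,0,0.005],"rot":[0,0,0],"fingers":-1},{"travel":[0,0,0.005],"rot":[0,0,0],"fingers":-1}]'
```

```text
clock: 44.4
tcp_pos: [0.6095, -0.2227, 0.075]
orientation: [0.0, 0.718, -0.696, 0.0]
wrist_force: [0.3, 0.6, -1.0]
finger_gap: 0.0628
grip_force: 33.7
clock: 44.6
tcp_pos: [0.6095, -0.2227, 0.0749]
orientation: [-0.0, 0.718, -0.696, 0.0]
wrist_force: [-2.1, 1.0, 2.7]
finger_gap: 0.0629
grip_force: 34.1
clock: 44.8
tcp_pos: [0.6095, -0.2227, 0.0749]
orientation: [-0.0, 0.718, -0.696, 0.0]
wrist_force: [-2.3, 2.0, 5.5]
finger_gap: 0.0625
grip_force: 34.6
```

```bash
python3 -m pendant '[{"travel":[0,0,-0.005],"rot":[0,0,0],"fingers":1},{"travel":[0,0,-0.005],"rot":[0,0,0],"fingers":1},{"travel":[0,0,-0.005],"rot":[0,0,0],"fingers":1},{"travel":[0,0,-0.005],"rot":[0,0,0],"fingers":1},{"travel":[0,0,-0.005],"rot":[0,0,0],"fingers":1},{"travel":[0,0,-0.005],"rot":[0,0,0],"fingers":1}]'
python3 -m pendant '[{"travel":[0,0,-0.2],"rot":[0,0,0],"fingers":1},{"travel":[0,0,-0.5],"rot":[0,0,0],"fingers":1},{"travel":[0,0,-0.9],"rot":[0,0,0],"fingers":1},{"travel":[0,0,-0.9],"rot":[0,0,0],"fingers":1},{"travel":[0,0,-0.9],"rot":[0,0,0],"fingers":1}]'
python3 - <<'E'
from meas import *
for t in tumblers(): print(t)
plan((.51,-.285,.2,272),(.4248,-.3405,.18,272))
E
```

```text
clock: 45.4
tcp_pos: [0.6095, -0.2227, 0.0744]
orientation: [0.0, 0.718, -0.696, -0.0]
wrist_force: [-0.0, -0.4, 0.3]
finger_gap: 0.0855
grip_force: 0.0
clock: 45.9
tcp_pos: [0.6105, -0.2233, 0.1843]
orientation: [-0.001, 0.718, -0.696, 0.002]
wrist_force: [-0.1, -0.2, -0.3]
finger_gap: 0.085
grip_force: 0.0
(0.63, [0.6013, 0.0477], [0.6003999710083008, 0.04780000075697899], 29.4, np.float64(0.15))
(0.68, [0.6025, -0.0421], [0.6018999814987183, -0.040699999779462814], 29.6, np.float64(0.128))
(0.67, [0.6065, -0.1317], [0.607699990272522, -0.1316000074148178], 29.3, np.float64(0.15))
(0.66, [0.6128, -0.204], [0.6128000020980835, -0.2029999941587448], 17.8, np.float64(0.128))
(0.68, [0.4236, -0.3403], [0.4242999851703644, -0.3425000011920929], 28.3, np.float64(0.104))
(0.51, -0.285, 0.2, 272) travel [0.496, 0.84, 0.1] rot [0.001, 0.001, -0.004]  rows 3
(0.4248, -0.3405, 0.18, 272) travel [0.437, 0.726, 0.167] rot [0.0, 0.0, 0.0]  rows 3
```

```bash
python3 -m pendant '[{"travel":[0.16,0.28,0.03],"rot":[0,0,0],"fingers":1},{"travel":[0.33,0.56,0.06],"rot":[0,0,0],"fingers":1},{"travel":[0.5,0.84,0.1],"rot":[0,0,0],"fingers":1}]'
python3 -m pendant '[{"travel":[0.22,0.36,0.05],"rot":[0,0,0],"fingers":1},{"travel":[0.44,0.72,0.1],"rot":[0,0,0],"fingers":1},{"travel":[0.44,0.72,0.17],"rot":[0,0,0],"fingers":1},{"travel":[0.44,0.72,0.3],"rot":[0,0,0],"fingers":1},{"travel":[0.44,0.72,0.3],"rot":[0,0,0],"fingers":1},{"travel":[0.44,0.72,0.3],"rot":[0,0,0],"fingers":1}]'
python3 -c "
from h import *
plan((.4248,-.3405,.074,272))"
```

```text
clock: 46.3
tcp_pos: [0.5087, -0.2853, 0.1682]
orientation: [0.0, 0.718, -0.696, -0.002]
wrist_force: [-0.1, -0.6, -0.5]
finger_gap: 0.0855
grip_force: 0.0
clock: 46.9
tcp_pos: [0.4255, -0.3402, 0.1334]
orientation: [-0.0, 0.718, -0.696, -0.001]
wrist_force: [-0.4, -0.3, 1.0]
finger_gap: 0.0854
grip_force: 0.0
(0.4248, -0.3405, 0.074, 272) travel [0.004, 0.005, 0.749] rot [0.002, 0.002, -0.003]  rows 2
```

Slot 5: (0.612, −0.3125).

```bash
python3 -m pendant '[{"travel":[0,0,0.25],"rot":[0,0,0],"fingers":1},{"travel":[0,0,0.5],"rot":[0,0,0],"fingers":1},{"travel":[0,0,0.65],"rot":[0,0,0],"fingers":1},{"travel":[0,0,0.74],"rot":[0,0,0],"fingers":1},{"travel":[0,0,0.74],"rot":[0,0,0],"fingers":1},{"travel":[0,0,0.74],"rot":[0,0,0],"fingers":1}]'
python3 -m pendant '[{"travel":[0,0,0],"rot":[0,0,0],"fingers":-1},{"travel":[0,0,0],"rot":[0,0,0],"fingers":-1},{"travel":[0,0,0],"rot":[0,0,0],"fingers":-1},{"travel":[0,0,0],"rot":[0,0,0],"fingers":-1},{"travel":[0,0,0],"rot":[0,0,0],"fingers":-1},{"travel":[0,0,0],"rot":[0,0,0],"fingers":-1}]' 30
python3 -m pendant '[{"travel":[0,0,-0.15],"rot":[0,0,0],"fingers":-1},{"travel":[0,0,-0.4],"rot":[0,0,0],"fingers":-1},{"travel":[0,0,-0.65],"rot":[0,0,0],"fingers":-1},{"travel":[0,0,-0.87],"rot":[0,0,0],"fingers":-1},{"travel":[0,0,-0.87],"rot":[0,0,0],"fingers":-1},{"travel":[0,0,-0.87],"rot":[0,0,0],"fingers":-1}]'
python3 - <<'E'
from meas import *
plan((.53,-.325,.178,272),(.612,-.3125,.178,272))
E
```

```text
clock: 47.5
tcp_pos: [0.4266, -0.3415, 0.0465]
orientation: [0.0, 0.718, -0.696, 0.001]
wrist_force: [0.3, 0.7, 0.5]
finger_gap: 0.0854
grip_force: 0.0
clock: 48.1
tcp_pos: [0.4259, -0.342, 0.0475]
orientation: [0.001, 0.718, -0.696, 0.001]
wrist_force: [-2.8, 0.8, 7.5]
finger_gap: 0.0618
grip_force: 31.9
clock: 48.7
tcp_pos: [0.4262, -0.3416, 0.1506]
orientation: [0.0, 0.718, -0.696, 0.001]
wrist_force: [-0.6, 0.0, -2.1]
finger_gap: 0.0614
grip_force: 34.1
(0.53, -0.325, 0.178, 272) travel [-0.111, -0.869, 0.027] rot [-0.001, -0.001, -0.004]  rows 3
(0.612, -0.3125, 0.178, 272) travel [-0.08, -0.687, 0.0] rot [0.0, 0.0, 0.0]  rows 2
```

```bash
python3 -m pendant '[{"travel":[-0.02,-0.2,0],"rot":[0,0,0],"fingers":-1},{"travel":[-0.04,-0.4,0],"rot":[0,0,0],"fingers":-1},{"travel":[-0.07,-0.6,0],"rot":[0,0,0],"fingers":-1},{"travel":[-0.1,-0.75,0],"rot":[0,0,0],"fingers":-1},{"travel":[-0.11,-0.87,0],"rot":[0,0,0],"fingers":-1}]'
python3 -m pendant '[{"travel":[-0.02,-0.2,0],"rot":[0,0,0],"fingers":-1},{"travel":[-0.05,-0.42,0],"rot":[0,0,0],"fingers":-1},{"travel":[-0.08,-0.68,0],"rot":[0,0,0],"fingers":-1},{"travel":[-0.08,-0.68,0.1],"rot":[0,0,0],"fingers":-1},{"travel":[-0.08,-0.68,0.2],"rot":[0,0,0],"fingers":-1},{"travel":[-0.08,-0.68,0.3],"rot":[0,0,0],"fingers":-1},{"travel":[-0.08,-0.68,0.37],"rot":[0,0,0],"fingers":-1},{"travel":[-0.08,-0.68,0.42],"rot":[0,0,0],"fingers":-1},{"travel":[-0.08,-0.68,0.42],"rot":[0,0,0],"fingers":-1},{"travel":[-0.08,-0.68,0.42],"rot":[0,0,0],"fingers":-1}]'
python3 -c "
from h import *
plan((.612,-.3125,.1245,272))"
```

```text
clock: 49.2
tcp_pos: [0.53, -0.3235, 0.1477]
orientation: [0.0, 0.718, -0.696, -0.002]
wrist_force: [-0.3, -0.4, -2.2]
finger_gap: 0.0617
grip_force: 34.1
clock: 50.2
tcp_pos: [0.611, -0.313, 0.1001]
orientation: [-0.0, 0.718, -0.696, 0.0]
wrist_force: [0.7, -0.3, -1.2]
finger_gap: 0.0617
grip_force: 34.2
(0.612, -0.3125, 0.1245, 272) travel [-0.004, -0.009, 0.051] rot [-0.0, -0.0, -0.004]  rows 1
```

```bash
python3 -m pendant '[{"travel":[0,-0.01,0.015],"rot":[0,0,0],"fingers":-1},{"travel":[0,-0.01,0.03],"rot":[0,0,0],"fingers":-1},{"travel":[0,-0.01,0.045],"rot":[0,0,0],"fingers":-1},{"travel":[0,-0.01,0.045],"rot":[0,0,0],"fingers":-1}]'
python3 -m pendant '[{"travel":[0,0,0.005],"rot":[0,0,0],"fingers":-1},{"travel":[0,0,0.005],"rot":[0,0,0],"fingers":-1}]'
python3 -m pendant '[{"travel":[0,0,0.005],"rot":[0,0,0],"fingers":-1},{"travel":[0,0,0.005],"rot":[0,0,0],"fingers":-1}]'
```

```text
clock: 50.6
tcp_pos: [0.6126, -0.3127, 0.0946]
orientation: [-0.0, 0.718, -0.696, 0.0]
wrist_force: [-0.0, -0.6, -1.3]
finger_gap: 0.0615
grip_force: 34.3
clock: 50.8
tcp_pos: [0.6126, -0.3128, 0.0946]
orientation: [-0.0, 0.718, -0.696, 0.001]
wrist_force: [-1.5, 1.7, 3.2]
finger_gap: 0.0617
grip_force: 34.9
clock: 51.0
tcp_pos: [0.6126, -0.3128, 0.0945]
orientation: [-0.0, 0.718, -0.696, 0.001]
wrist_force: [-1.3, 1.4, 7.5]
finger_gap: 0.0617
grip_force: 35.3
```

```bash
python3 -m pendant '[{"travel":[0,0,-0.005],"rot":[0,0,0],"fingers":1},{"travel":[0,0,-0.005],"rot":[0,0,0],"fingers":1},{"travel":[0,0,-0.005],"rot":[0,0,0],"fingers":1},{"travel":[0,0,-0.005],"rot":[0,0,0],"fingers":1},{"travel":[0,0,-0.005],"rot":[0,0,0],"fingers":1},{"travel":[0,0,-0.005],"rot":[0,0,0],"fingers":1}]'
python3 -m pendant '[{"travel":[0,0,-0.2],"rot":[0,0,0],"fingers":1},{"travel":[0,0,-0.5],"rot":[0,0,0],"fingers":1},{"travel":[0,0,-0.8],"rot":[0,0,0],"fingers":1},{"travel":[0,0,-1],"rot":[0,0,0],"fingers":1},{"travel":[0,0,-1],"rot":[0,0,0],"fingers":1}]'
python3 -m pendant '[{"travel":[0.3,0.3,0],"rot":[0,0,0],"fingers":1},{"travel":[0.6,0.6,0],"rot":[0,0,0],"fingers":1},{"travel":[0.9,1,0],"rot":[0,0,0],"fingers":1},{"travel":[0.9,1,0],"rot":[0,0,0],"fingers":1},{"travel":[0.9,1,0],"rot":[0,0,0],"fingers":1}]'
python3 - <<'E'
from meas import *
for t in tumblers(): print(t)
lamp()
p,_=env.read_camera('scene');cv2.imwrite('pics/k.png',p)
E
```

```text
clock: 51.6
tcp_pos: [0.6122, -0.3126, 0.0935]
orientation: [0.0, 0.718, -0.696, -0.0]
wrist_force: [-0.0, 0.5, -0.7]
finger_gap: 0.0853
grip_force: 0.0
clock: 52.1
tcp_pos: [0.6142, -0.3139, 0.2188]
orientation: [-0.001, 0.718, -0.696, 0.004]
wrist_force: [-0.2, -0.6, 0.3]
finger_gap: 0.0858
grip_force: 0.0
clock: 52.6
tcp_pos: [0.4937, -0.4256, 0.2129]
orientation: [-0.0, 0.717, -0.697, -0.001]
wrist_force: [-0.1, 0.0, 0.2]
finger_gap: 0.0854
grip_force: 0.0
(0.75, [0.6011, 0.0473], [0.6003000140190125, 0.0478999987244606], 29.8, np.float64(0.149))
(0.84, [0.6024, -0.042], [0.6018000245094299, -0.0421999990940094], 29.6, np.float64(0.127))
(0.9, [0.6062, -0.1316], [0.6075000166893005, -0.1315000057220459], 29.6, np.float64(0.15))
(0.62, [0.6107, -0.2224], [0.6103000044822693, -0.22310000658035278], 29.5, np.float64(0.128))
(0.71, [0.6139, -0.3111], [0.6148999929428101, -0.3109000027179718], 29.4, np.float64(0.151))
scene
handle [0.5954 0.2092] [0.0199 0.0908] 0.2 182 0.1276
body [0.5967 0.2286] [0.1734 0.1024] 89.9 1153 0.0717
red 45 [0.5935 0.2957 0.0779]
 ctr [0.5954 0.2958 0.0781] ext [0.037 0.023 0.011] slope x,y [ 0.235 -0.02   0.078]
top
handle [0.5939 0.2101] [0.0165 0.0893] 1.5 176 0.1288
body [0.5937 0.2304] [0.1009 0.1742] 0.2 1455 0.0705
red 75 [0.5937 0.2957 0.0786]
 ctr [0.5949 0.2955 0.0782] ext [0.035 0.021 0.02 ] slope x,y [ 0.2   -0.007  0.078]
```

View pics/k.png

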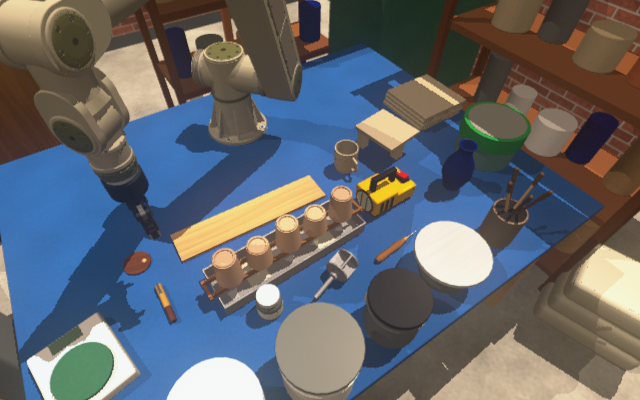

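All five tumblers stand on the bars from (226, 262) to (341, 200), the board is empty, and the lamp is at (388, 192) with its rocker on. The robot touches nothing.

```bash
python3 -c "
from workcell import env
print(env.hand_in())"
```

```text
the job is handed in; nothing more can be done
None
```

The job is handed in, with no verdict returned: the lamp is on beside the trough's left-hand end, lens toward the bars, and all five tumblers stand upside down on the drip bars, about 90 mm apart and within about 3 mm of the midline.

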